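# Lever open the job box and set the bangle on the mandrel

### The job

Take the bench knife out of the tool rest, slip its blade into the notch under the lid of the metal job box and lever the lid up with the blade - keep your fingers off the lid until the knife has raised it well clear - and open it back to upright or beyond. Lay the knife flat on the open bench, then lift the bangle out of the box and slide it down over the stepped mandrel until it sits level on the step that stops it, lowering it all the way rather than letting it drop. Leave the lid open and do not disturb the other things on the bench.

Things in the scene. Friction and masses are not known exactly. Their poses are not given: they have to be found in the camera images.
- knife: Bench knife, 0.12 kg: dark wood handle 110 x 28 x 14 mm, thin plain steel blade. Origin: centre of the handle; x to the blade (balance point x = 24 mm), y the 14 mm way (across the blade's flat), z the 28 mm way. It starts on edge (z up, origin 36 mm up) in a slot of the tool rest. Flat on the bench: z level, origin 7 mm up. Set down on edge it stands until its top is pushed over.
- blade_tip (a point): Tip of the knife's blade, 140 mm from the knife's origin along its x. The blade is straight, x = 55 to 140 mm, 18 mm wide (last 6 mm: 14 mm) and 2.5 mm thick, in the middle plane of the handle. On edge it is too wide for the notch; flat it goes in.
- flat_file: Bystander: file in another slot of the tool rest, same handle as the knife but a dark blade 105 mm long, 22 mm wide and 5 mm thick. Axes and origin as for the knife.
- round_file: Bystander: file in the remaining slot, same handle but a dark round tapering blade 105 mm long, 10 mm thick at the root. Axes and origin as for the knife.
- rack: Tool rest, fixed, pale wood, 112 x 156 mm. Origin: on the bench under the middle; x along the tools to their blades. Base plank 8 mm thick; two combs 12 mm thick, 40 mm high at x = -42 and +47 mm; 18 mm slots at y = -45, 0, +45 mm, floors 22 mm up. Handles are gripped from above between the combs (31 mm between neighbours) and lifted 20 mm to come free.
- case: Job box, fixed: plain metal, 124 (x) x 150 (y) mm, 40 mm high without its lid, 3 mm walls and floor. Origin: on the bench under its middle. Its hinge is at x = +62 mm, its front with the notch at x = -62 mm, so a blade enters along +x.
- notch (a point): Middle of the notch in the box's front rim, on the outer face, 36 mm above the bench: an opening 56 mm wide (along the box's y) and 8 mm high, from the rim of the cut front wall (32 mm above the bench, wall 3 mm thick) to the underside of the closed lid (40 mm). Axes as for the box.
- hinge (a point): Middle of the lid's hinge line, 40 mm above the bench, level with the underside of the closed lid. The hinge line runs along the box's y.
- lid (a joint): Angle of the box's lid: 0 closed, 1.57 upright, stops at 1.9. The lid is a flat metal panel 124 x 150 mm, 3 mm thick, flush with the box's sides. The hinge is stiff and the lid stays where it is left; raising it takes about 2.5 N at its front edge.
- lid_front (a point): Middle of the lid's front edge, on the underside.
- bangle: Solid brass bangle, a round band: outside 66 mm, inside 57 mm, 20 mm high, 0.13 kg, lying flat inside the box on its floor (3 mm above the bench), near the middle. Origin: centre of its underside, z along its axis.
- mandrel: Stepped steel bangle mandrel, upright, fixed on a flange of 100 mm diameter and 10 mm thick. Steps from below: 72 mm diameter up to 45 mm above the bench, 62 mm up to 80 mm, 54 mm up to 112 mm (top 5 mm bevelled), 43 mm up to 142 mm (top bevelled). Origin: centre of the flange on the bench, z up the axis.
- shoulder (a point): On the mandrel's axis, level with the top of the 62 mm step, 80 mm above the bench: the step on which the bangle comes to rest.
- bench_block: Bystander: round steel bench block, 70 mm diameter, 25 mm high, beside the way to the notch. Origin: centre of its underside.
- jar: Bystander: lidded glass jar, 56 mm diameter, 60 mm high, on the other side of the way to the notch. Origin: centre of its underside.
- hammer: Bystander: hammer, 220 mm long, lying beyond the tool rest. Origin: under its middle, x along the handle to the head.
- spool: Bystander: white thread spool standing upright, 48 mm diameter, 80 mm high. Origin: centre of its underside.
- ring_clamp: Bystander: wooden ring clamp, about 135 mm long, 26 mm wide, 24 mm high, lying near the robot. Origin: under its middle, x along its length.
There are look-alikes about, which are no part of the job. Leave any red look-alike of the knife alone. Several things look just like the case: the one meant starts farthest from the robot's base.

How it is judged:
By the outcome, as a careful person would: the job done as asked, in the order asked, and still so for the second after the job is handed in, with the robot touching nothing.
It also fails if it takes over 67 s, if anything falls off the work surface, if the arm or the gripper's body presses on something with over 40 N, if the wrist force passes 120 N, or if a joint passes its speed limit or range.

### The arm

A 7-joint arm with a two-finger parallel gripper is mounted at the origin on the work surface. World frame = base frame: x ahead of the robot, y to its left, z up, the work surface at z = 0. Lengths are in m, angles in rad, forces in N, time in s.
With the tool pointing down it reaches from about 0.4 to 0.875 m from the base axis. Payload 6.5 kg.
Tool frame: the origin (TCP) lies on the mounting face of the last link; the fingertips stand 173 mm ahead of it and the grasp point (between the pads) lies manip.tcp_to_grasp ahead of it (manip.tcp_to_grasp is the distance from the TCP to the grasp point, in m); z points along the fingers, y is the line along which they close (so a half turn about z gives the same grasp; the last joint's range is limited). The gripper opens to 85 mm and grips with 20 to 120 N. Pads are 22 mm wide; open, the fingers measure 114 mm over their backs; the gripper's body (76 mm by 85 mm) begins 54 mm behind the grasp point. The pads swing forward as they close: fully open they stand 13 mm farther back than shut.
Start: joints at [-1.326, 0.536, -0.004, 1.538, 0.003, 1.067, -0.071], TCP at [0.199, 0.619, 0.405] pointing down, gripper open.
Joint ranges: [-2.7, 2.7], [-0.37, 2.16], [-1.27, 1.26], [0.24, 2.4], [-1.31, 4.45], [0.19, 1.91], [-2.76, 2.76]. Speed limits (rad/s): [2.39, 2.39, 3.14, 3.14, 3.14, 3.14, 3.14].

### API

Orientations are given as a unit quaternion [x, y, z, w].
In Python, from rig import manip gives the robot as it stands.
- The arm moves only by the shell command python3 -m pendant 'ROWS' [FORCE]. ROWS is JSON, a list of rows, each an object with "travel": the shift along the tool's x, y, z each as a share of 0.025 m, from -1 to 1, a list of three; "roll": the turn about the tool's z as a share of 0.1 rad, from -1 to 1; "grip": the closure, from 0 (fully open) to 1 (shut). In form: [{"travel": [dx, dy, dz], "roll": roll, "grip": grip}, ...]. A call has 1 to 8 rows; each row shifts and turns the commanded pose from where the row before left it, along the tool's axes as they then stand; what a row does not reach is not made up. A row lasts 1/12 s, in which the tool goes at most 41.7 mm and 7.16 degrees, less where a joint would pass 70% of its speed; a pose out of reach is approached as far as the arm can. A call with a number of a shift or a turn outside -1 to 1 is refused whole. A call with a gripper value outside its range is refused whole. The fingers move at their own pace and stop on an object; FORCE is the grip in N (left out, the last holds). Time passes only in rows, so rows that do not move let the fingers close. It gives the time, the measured TCP pose, the force, the opening and the grip force at its end, in the units of the state.
- manip.get_obs(): the state, without advancing time (a new reading comes with each control period).
- manip.snapshot(name): name is "scene" or "top" or "wrist"; returns a dict with "frame" (420x560x3 uint8, blue, green, red), "mtx" (3x3 intrinsics, pixels), "R" (3x3) and "t" (3): a world point X has camera coordinates R X + t. Camera axes: x right, y down, z forward; pixel columns grow to the right and rows downward; lengths in m; the calibration is good to about 2 mm. The wrist camera is an equidistant fisheye: a pixel r from the principal point sees the ray r / f radians off the axis. A picture is of the moment at which its call begins. There is no depth.
- manip.finish_job(): hands the job in; it is judged then, once.
The state is a dict: "t": time; "qpos": joint angles; "joint_vel": joint speeds; "joint_efforts": joint torques, N m; "position": TCP position; "eef_rot": TCP orientation; "wrist_force": force on the tool from outside, world axes, zero at the start; "wrist_torque": the same for the moment, N m; "opening": finger opening in m; "grip_force": force on a finger pad.
Only numpy, scipy, OpenCV 4.12 (cv2) and the standard library are available. Lean on these libraries where they do the work, as an engineer would, in place of code of your own. Each camera call takes 0.05 s, during which the arm holds its last target. There are 200 camera calls.

## Working session

There is one attempt and no reset: what is moved stays moved. The work goes in short steps, Python scripts to look and compute and a shell command to move; the robot and the scene stay as the last step left them, time stands still between calls to the robot, and variables do not carry over. Pictures are saved under pics/ and viewed, at most 10 in all, crops included, and the job is handed in when it is done.

```bash
mkdir -p pics; ls
cat > h.py <<'E'
import numpy as np, cv2
from rig import manip
from scipy.spatial.transform import Rotation as Ro
def snap(n,f=None):
    s=manip.snapshot(n)
    if f: cv2.imwrite('pics/'+f+'.png',s['frame'])
    np.savez('/tmp/'+n+'.npz',**s); return s
def load(n): return dict(np.load('/tmp/'+n+'.npz'))
def ray(s,u,v):
    K,R,t=s['mtx'],s['R'],s['t']
    d=np.linalg.inv(K)@[u,v,1]; return -R.T@t, R.T@d
def onz(s,u,v,z):
    c,d=ray(s,u,v); return c+d*(z-c[2])/d[2]
def proj(s,X):
    p=s['mtx']@(s['R']@np.asarray(X)+s['t']); return p[:2]/p[2]
E
python3 - <<'E'
from h import *
for n in('scene','top'):
    s=snap(n,n+'0'); print(n,s['mtx'].round(1).tolist(),(-s['R'].T@s['t']).round(3),s['R'].round(2).tolist())
a=cv2.imread('pics/top0.png')
o=manip.get_obs(); print(o); print(manip.tcp_to_grasp)
E
```

```text
pics
scene [[464.2, 0.0, 279.6], [0.0, 464.2, 214.3], [0.0, 0.0, 1.0]] [ 0.902 -0.604  0.967] [[0.83, 0.56, -0.01], [0.43, -0.64, -0.63], [-0.36, 0.52, -0.77]]
top [[466.9, 0.0, 279.0], [0.0, 466.9, 217.4], [0.0, 0.0, 1.0]] [ 0.282 -0.018  1.458] [[-0.01, -1.0, 0.01], [-0.99, 0.01, -0.14], [0.14, -0.01, -0.99]]
{'t': 0.1, 'qpos': array([-1.32619959,  0.53711576, -0.00442055,  1.53876887,  0.00259825,
        1.0672953 , -0.07119449]), 'joint_vel': array([ 1.20244603e-03, -1.82637043e-03, -1.38908980e-03,  4.69820584e-04,
        1.39990691e-03, -1.52504999e-03, -1.89626514e-05]), 'joint_efforts': array([ 2.26616998e-03, -5.84557164e+01,  1.05168946e+00, -2.59774107e+01,
        1.26480963e-02,  4.55463276e-03,  2.03989487e-05]), 'position': array([0.19869408, 0.61857699, 0.40388635]), 'eef_rot': array([ 1.54743580e-01,  9.87954351e-01, -7.88488291e-04, -6.05050810e-05]), 'wrist_force': array([-0.19987381,  0.08256429,  0.77702123]), 'wrist_torque': array([-0.02098667, -0.01482126, -0.05721167]), 'grip_force': 0.0, 'opening': 0.08522414472728525}
0.1547
```

View pics/scene0.png

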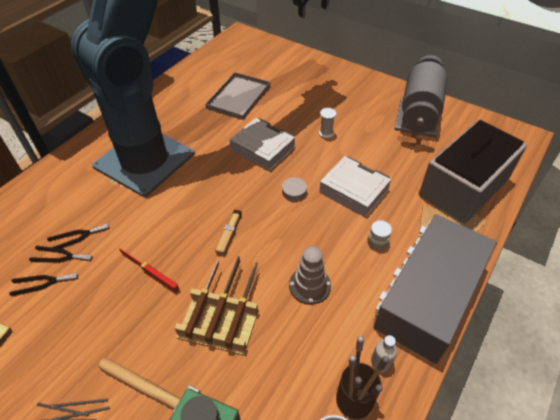

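View pics/top0.png

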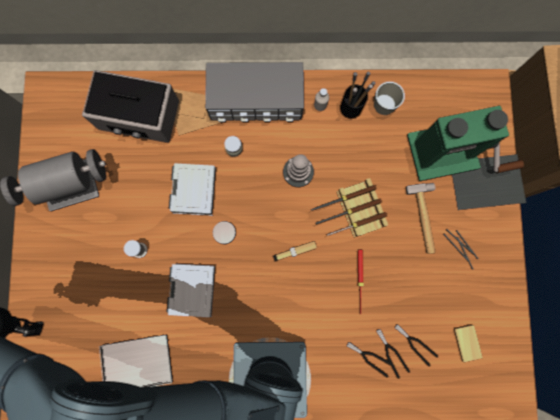

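The scene view shows the rack at (217,318), mandrel at (311,275), candidate boxes at (355,185) and (262,143), block (294,188) and jar (380,234). In the top view the farther box is at (193,189), with the rack at (363,208) and the mandrel at (299,170). I'll zoom in next.

Run:
```python
import cv2,numpy as np
t=cv2.imread('pics/top0.png'); s=cv2.imread('pics/scene0.png')
def c(i,x,y,w,h): return cv2.resize(i[y:y+h,x:x+w],(400,300),interpolation=cv2.INTER_CUBIC)
o=np.vstack([np.hstack([c(t,150,130,120,90),c(t,300,165,120,90)]),np.hstack([c(s,300,140,120,90),c(s,165,250,120,90)])])
cv2.imwrite('pics/z1.png',o)
```

```text
(no output)
```

View pics/z1.png

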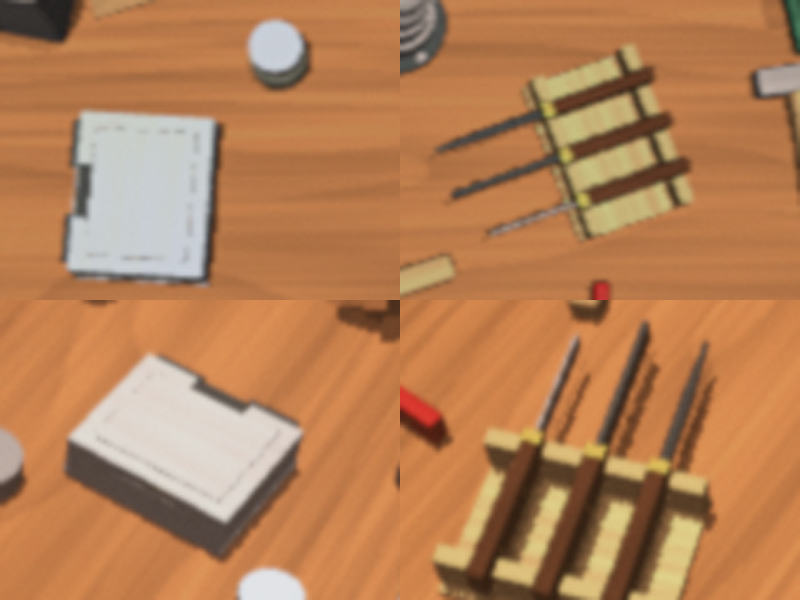

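The crops show three tools in the rack. The knife has the light blade: top view handle runs from about (387,214) to (354,225), tip at (326,235). It sits in the slot nearest the robot. The lid is a white quad with a dark patch on its +y side, which is probably the hinge, because the block and jar flank the -y side. I'll measure now.

Run:
```python
from h import *
T,S=load('top'),load('scene')
def masks(s):
    h=cv2.cvtColor(s['frame'],cv2.COLOR_BGR2HSV).astype(int); return h[...,0],h[...,1],h[...,2]
def comps(m,box,amin):
    x,y,w,hh=box; mm=np.zeros(m.shape,np.uint8); mm[y:y+hh,x:x+w]=m[y:y+hh,x:x+w]
    n,l,st,c=cv2.connectedComponentsWithStats(mm)
    for i in range(1,n):
        if st[i,4]>=amin:
            p=np.argwhere(l==i)[:,::-1].astype(np.float32)
            yield st[i,4],c[i],cv2.minAreaRect(p),p
for nm,s,bl,br in(('top',T,(155,150,70,75),(310,165,90,80)),('scene',S,(315,150,80,65),(170,250,95,100))):
    h,sa,v=masks(s)
    print(nm,'lid')
    for a,c,r,p in comps((sa<60)&(v>140),bl,100):
        b=cv2.boxPoints(r); print(a,c.round(1),[onz(s,*q,.043)[:2].round(3).tolist() for q in b], b.round(0).tolist())
    print('handles')
    for a,c,r,p in comps((v<110)&(sa>120),br,40):
        vx,vy,x0,y0=cv2.fitLine(p,cv2.DIST_L2,0,.01,.01).ravel(); d=np.array([vx,vy]);k=(p-[x0,y0])@d
        e=[np.array([x0,y0])+d*q for q in(k.min(),k.max())]
        X=[onz(s,*q,.045)[:2] for q in e]; print(a,c.round(1),np.round(e,1).tolist(),np.round(X,3).tolist(),'L',np.linalg.norm(X[0]-X[1]).round(3),'yaw',np.arctan2(*(X[0]-X[1])[::-1]).round(3))
# gamma crop of front face
f=S['frame'][150:225,310:410]; g=(255*(f/255.)**.5).astype(np.uint8)
t=T['frame'][150:225,160:260]; 
cv2.imwrite('pics/z2.png',np.hstack([cv2.resize(g,(400,300),interpolation=cv2.INTER_CUBIC),cv2.resize((255*(t/255.)**.5).astype(np.uint8),(400,300),interpolation=cv2.INTER_CUBIC)]))
```

```text
top lid
1871 [192.5 188. ] [[0.506, 0.305], [0.659, 0.297], [0.648, 0.17], [0.495, 0.179]] [[169.0, 211.0], [173.0, 162.0], [214.0, 165.0], [210.0, 214.0]]
handles
293 [363.9 198.1] [[348.8999938964844, 204.0], [377.29998779296875, 192.89999389648438]] [[0.523, -0.246], [0.557, -0.335]] L 0.095 yaw 1.938
149 [372.1 218.7] [[357.1000061035156, 223.3000030517578], [385.5, 214.6999969482422]] [[0.463, -0.269], [0.489, -0.357]] L 0.092 yaw 1.856
scene lid
1794 [355.5 181.1] [[0.502, 0.176], [0.478, 0.311], [0.656, 0.293], [0.669, 0.167]] [[320.0, 182.0], [337.0, 150.0], [390.0, 178.0], [374.0, 210.0]]
handles
44 [233.  276.4] [[226.8000030517578, 292.8999938964844], [239.1999969482422, 260.1000061035156]] [[0.504, -0.238], [0.474, -0.152]] L 0.091 yaw -1.236
43 [174.6 289.4] [[169.6999969482422, 288.1000061035156], [178.39999389648438, 290.5]] [[0.388, -0.3], [0.409, -0.294]] L 0.022 yaw -2.851
1613 [216.7 323.3] [[176.1999969482422, 331.0], [258.0, 315.3999938964844]] [[0.471, -0.37], [0.595, -0.244]] L 0.177 yaw -2.345
```

View pics/z2.png

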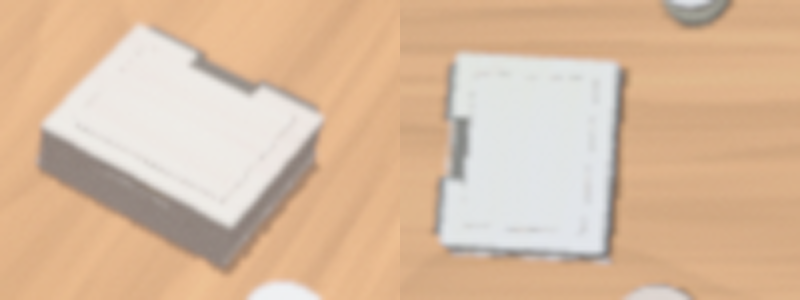

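The lid measures about 127 x 153 mm. Its edge yaw is about 1.48, and the dark cut-out is on the +y side only. I'll move toward the rack and check the -y face with the wrist camera on the way.

```bash
cat >> h.py <<'E'
def need(X=None,yaw=None):
    "tool units to bring TCP to X (z as grasp frame TCP) and tool x to world yaw"
    o=manip.get_obs(); R=Ro.from_quat(o['eef_rot']).as_matrix(); p=o['position']
    a=np.arctan2(R[1,0],R[0,0]); out={'p':p.round(4).tolist(),'yaw':a.round(4),'F':o['wrist_force'].round(1).tolist(),'op':round(o['opening'],4),'t':round(o['t'],2)}
    if X is not None: out['travel']=(R.T@(np.array(X)-p)/.025).round(2).tolist()
    if yaw is not None:
        d=(yaw-a+np.pi)%(2*np.pi)-np.pi; out['roll']=round(-d/.1,2)
    print(out)
def fray(s,u,v):
    K,R,t=s['mtx'],s['R'],s['t']; x=np.array([(u-K[0,2])/K[0,0],(v-K[1,2])/K[1,1]]); r=np.hypot(*x)
    d=np.array([*(x/max(r,1e-9)*np.sin(r)),np.cos(r)]); return -R.T@t,R.T@d
def fonz(s,u,v,z):
    c,d=fray(s,u,v); return c+d*(z-c[2])/d[2]
def fproj(s,X):
    c=s['R']@np.asarray(X)+s['t']; th=np.arctan2(np.hypot(c[0],c[1]),c[2]); k=c[:2]/np.hypot(c[0],c[1])*th
    return k*[s['mtx'][0,0],s['mtx'][1,1]]+s['mtx'][:2,2]
E
A='{"travel":[-0.99,-0.89,0],"roll":0,"grip":0}'
python3 -m pendant '[{"travel":[-0.99,-0.89,0],"roll":0,"grip":0},{"travel":[-0.99,-0.89,0],"roll":0,"grip":0},{"travel":[-0.99,-0.89,0],"roll":0,"grip":0},{"travel":[-0.99,-0.89,0],"roll":0,"grip":0},{"travel":[-0.99,-0.89,0],"roll":0,"grip":0},{"travel":[-0.99,-0.89,0],"roll":0,"grip":0},{"travel":[-0.99,-0.89,0],"roll":0,"grip":0},{"travel":[-0.99,-0.89,0],"roll":0,"grip":0}]'
python3 -m pendant '[{"travel":[-0.99,-0.89,0],"roll":0,"grip":0},{"travel":[-0.99,-0.89,0],"roll":0,"grip":0},{"travel":[-0.99,-0.89,0],"roll":0,"grip":0},{"travel":[-0.99,-0.89,0],"roll":0,"grip":0},{"travel":[-0.99,-0.89,0],"roll":0,"grip":0},{"travel":[-0.99,-0.89,0],"roll":0,"grip":0},{"travel":[-0.99,-0.89,0],"roll":0,"grip":0},{"travel":[-0.99,-0.89,0],"roll":0,"grip":0}]'
python3 -m pendant '[{"travel":[-0.99,-0.89,0],"roll":1,"grip":0},{"travel":[-0.9,-0.8,0],"roll":1,"grip":0},{"travel":[0,0,0],"roll":1,"grip":0},{"travel":[0,0,0],"roll":1,"grip":0},{"travel":[0,0,0],"roll":1,"grip":0},{"travel":[0,0,0],"roll":1,"grip":0},{"travel":[0,0,0],"roll":1,"grip":0},{"travel":[0,0,0],"roll":1,"grip":0}]'
python3 - <<'E'
from h import *
need([.475,-.31,.405],1.87)
s=snap('wrist','w1'); print(s['mtx'].round(1).tolist(),(-s['R'].T@s['t']).round(3),s['R'].round(2).tolist())
E
```

```text
t: 0.77
position: [0.3333, 0.3872, 0.4045]
eef_rot: [0.155, 0.988, -0.0, -0.0]
wrist_force: [0.8, 1.0, -0.6]
opening: 0.0855
grip_force: 0.0
t: 1.43
position: [0.4673, 0.1572, 0.4046]
eef_rot: [0.155, 0.988, -0.0, -0.0]
wrist_force: [0.4, 2.2, 0.6]
opening: 0.0857
grip_force: 0.0
t: 2.1
position: [0.4962, 0.1027, 0.4044]
eef_rot: [0.529, 0.848, -0.0, -0.0]
wrist_force: [0.5, 0.6, 0.2]
opening: 0.0853
grip_force: 0.0
{'p': [0.4962, 0.1027, 0.4044], 'yaw': np.float64(2.0259), 'F': [0.5, 0.6, 0.2], 'op': 0.0853, 't': 2.1, 'travel': [-14.46, -8.02, -0.02], 'roll': np.float64(1.56)}
[[325.2, 0.0, 286.3], [0.0, 325.2, 200.8], [0.0, 0.0, 1.0]] [0.467 0.162 0.373] [[0.9, 0.44, -0.0], [0.42, -0.87, 0.26], [0.12, -0.24, -0.96]]
```

View pics/w1.png

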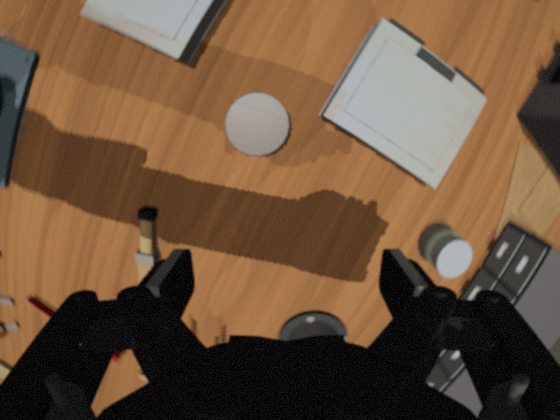

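The wrist view shows the lid from above with the dark patch on the far (+y) edge at (435,63). The -y face is not visible from here. I'll go on to the knife.

```bash
python3 -m pendant '[{"travel":[0,0,0],"roll":0.8,"grip":0},{"travel":[0,0,0],"roll":0.8,"grip":0},{"travel":[-1,-0.38,0.3],"roll":0,"grip":0},{"travel":[-1,-0.38,0.3],"roll":0,"grip":0},{"travel":[-1,-0.38,0.3],"roll":0,"grip":0},{"travel":[-1,-0.38,0.3],"roll":0,"grip":0},{"travel":[-1,-0.38,0.3],"roll":0,"grip":0},{"travel":[-1,-0.38,0.3],"roll":0,"grip":0}]'
python3 -m pendant '[{"travel":[-1,-0.38,0.3],"roll":0,"grip":0},{"travel":[-1,-0.38,0.3],"roll":0,"grip":0},{"travel":[-1,-0.38,0.3],"roll":0,"grip":0},{"travel":[-1,-0.38,0.3],"roll":0,"grip":0},{"travel":[-1,-0.38,0.3],"roll":0,"grip":0},{"travel":[-1,-0.38,0.3],"roll":0,"grip":0},{"travel":[-1,-0.38,0],"roll":0,"grip":0},{"travel":[-0.5,-0.38,0],"roll":0,"grip":0}]'
python3 -m pendant '[{"travel":[0,0,0],"roll":0,"grip":0},{"travel":[0,0,0],"roll":0,"grip":0}]'
python3 - <<'E'
from h import *
need([.476,-.313,.3],1.87)
s=snap('wrist','w2')
for z,X in((.05,(.476,-.313,.05)),): print(fproj(s,X))
E
```

```text
t: 2.82
position: [0.4859, -0.0585, 0.3593]
eef_rot: [0.592, 0.806, -0.0, -0.0]
wrist_force: [-0.1, -0.6, -0.1]
opening: 0.0856
grip_force: 0.0
t: 3.48
position: [0.4686, -0.2619, 0.3143]
eef_rot: [0.593, 0.805, -0.001, 0.0]
wrist_force: [-0.6, -0.2, 0.2]
opening: 0.0853
grip_force: 0.0
t: 3.65
position: [0.4686, -0.2595, 0.3145]
eef_rot: [0.594, 0.805, -0.0, -0.0]
wrist_force: [0.9, 0.2, -0.6]
opening: 0.0853
grip_force: 0.0
{'p': [0.4686, -0.2595, 0.3145], 'yaw': np.float64(1.8704), 'F': [0.9, 0.2, -0.6], 'op': 0.0853, 't': 3.65, 'travel': [-2.13, -0.35, 0.58], 'roll': np.float64(0.0)}
[275.61875703 268.5719221 ]
```

View pics/w2.png

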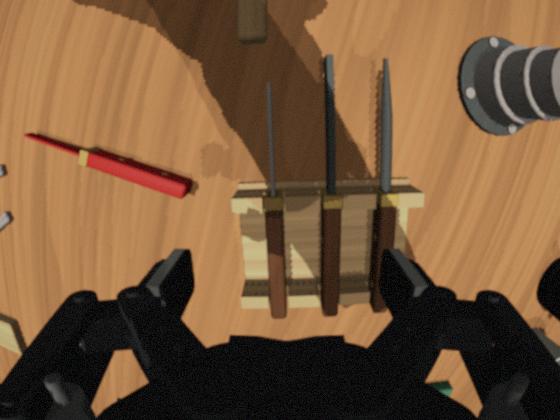

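The wrist view shows the knife in the left slot: tip (269,83), handle front about (273,197), rear (278,317). The neighbouring handles are at (331,260) and (385,260).

```bash
python3 - <<'E'
from h import *
s=load('wrist')
tip=fonz(s,269,83,.045); b=fonz(s,273,190,.045); f=fonz(s,273.5,197,.05); r=fonz(s,278,316,.05); m=fonz(s,331,315,.05)
y=lambda a,b:np.arctan2(*(a-b)[:2][::-1]).round(3)
print(tip.round(4),f.round(4),r.round(4),'m',m.round(4)); print('yaws',y(tip,r),y(tip,b),y(f,r),'len',np.linalg.norm((tip-r)[:2]),np.linalg.norm((f-r)[:2]))
d=(tip-r)[:2]/np.linalg.norm((tip-r)[:2]); o=r[:2]+d*.055; o2=tip[:2]-d*.14; print('orig',o,o2)
ym=y(tip,r); g=(o+o2)/2+d*.003; print(g)
need([*g,.24],ym); need([*g,.191],ym)
E
python3 -m pendant '[{"travel":[0,0,0],"roll":0,"grip":0.62},{"travel":[0,0,0],"roll":0,"grip":0.62},{"travel":[0,0,0],"roll":0,"grip":0.62},{"travel":[0,0,0],"roll":0,"grip":0.62},{"travel":[0,0,0],"roll":0,"grip":0.62}]' 60
```

```text
[ 0.4303 -0.1779  0.045 ] [ 0.4577 -0.2569  0.05  ] [ 0.4911 -0.3572  0.05  ] m [ 0.5348 -0.3434  0.05  ]
yaws 1.898 1.901 1.892 len 0.1893358026113366 0.10578131814212215
orig [ 0.47342153 -0.30515906] [ 0.47524176 -0.31052282]
[ 0.47336757 -0.30500006]
{'p': [0.4691, -0.2584, 0.3145], 'yaw': np.float64(1.8721), 'F': [0.6, -0.1, 0.6], 'op': 0.0854, 't': 3.7, 'travel': [-1.83, -0.39, 2.98], 'roll': np.float64(-0.26)}
{'p': [0.4691, -0.2584, 0.3145], 'yaw': np.float64(1.8721), 'F': [0.6, -0.1, 0.6], 'op': 0.0854, 't': 3.7, 'travel': [-1.84, -0.39, 4.94], 'roll': np.float64(-0.26)}
t: 4.12
position: [0.4692, -0.2585, 0.3147]
eef_rot: [0.593, 0.805, 0.0, 0.0]
wrist_force: [0.5, 0.3, 0.0]
opening: 0.0326
grip_force: 0.0
```

```bash
python3 -m pendant '[{"travel":[-0.6,-0.14,0.7],"roll":-0.26,"grip":0.62},{"travel":[-0.6,-0.14,0.7],"roll":0,"grip":0.62},{"travel":[-0.6,-0.14,0.7],"roll":0,"grip":0.62},{"travel":[0,0,0],"roll":0,"grip":0.62},{"travel":[0,0,0],"roll":0,"grip":0.62}]' 60
python3 - <<'E'
from h import *
need([.47337,-.305,.191],1.898)
s=snap('wrist','w3')
E
```

```text
t: 4.53
position: [0.4726, -0.3053, 0.2616]
eef_rot: [0.584, 0.812, -0.0, -0.001]
wrist_force: [-0.5, 0.1, 0.3]
opening: 0.0325
grip_force: 0.0
{'p': [0.4726, -0.3053, 0.2616], 'yaw': np.float64(1.8955), 'F': [-0.5, 0.1, 0.3], 'op': 0.0325, 't': 4.53, 'travel': [-0.0, 0.04, 2.82], 'roll': np.float64(-0.03)}
```

View pics/w3.png

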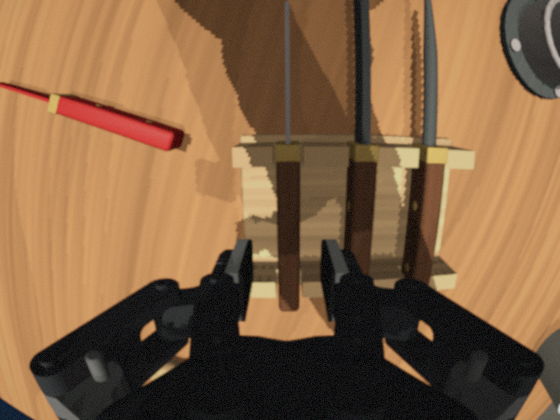

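The fingers straddle the knife handle: pads at (238,275) and (335,275), handle at u≈288, so it is centred. I'll descend and grip.

```bash
python3 -m pendant '[{"travel":[0,0.04,0.7],"roll":0,"grip":0.62},{"travel":[0,0,0.7],"roll":0,"grip":0.62},{"travel":[0,0,0.7],"roll":0,"grip":0.62},{"travel":[0,0,0.7],"roll":0,"grip":0.62},{"travel":[0,0,0],"roll":0,"grip":1},{"travel":[0,0,0],"roll":0,"grip":1},{"travel":[0,0,0],"roll":0,"grip":1},{"travel":[0,0,0],"roll":0,"grip":1}]' 60
python3 - <<'E'
from h import *
need()
E
```

```text
t: 5.25
position: [0.4747, -0.3047, 0.1936]
eef_rot: [0.583, 0.813, 0.0, 0.001]
wrist_force: [0.1, -0.3, -1.9]
opening: 0.0134
grip_force: 59.8
{'p': [0.4747, -0.3047, 0.1936], 'yaw': np.float64(1.8973), 'F': [0.1, -0.3, -1.9], 'op': 0.0134, 't': 5.25}
```

```bash
python3 -m pendant '[{"travel":[0,0,-0.5],"roll":0,"grip":1},{"travel":[0,0,-0.8],"roll":0,"grip":1},{"travel":[0,0,-1],"roll":0,"grip":1},{"travel":[0,0,-1],"roll":0,"grip":1},{"travel":[0,0,0],"roll":0,"grip":1}]' 60
python3 - <<'E'
from h import *
T=load('top')
for n,u,v,z in(('block',224,231,.025),('jar',233,144,.06),('mandrel top',299,160,.142),('mandrel fl',298,171,.01),('clamp a',276,257,.02),('clamp b',316,244,.02),('rack',340,190,.04),('rackb',358,235,.04),('spool',133,246,.08)): print(n,onz(T,u,v,z)[:2].round(3))
need([.52,-.06,.2],1.48)
E
```

```text
t: 5.67
position: [0.4755, -0.3062, 0.2806]
eef_rot: [0.583, 0.812, 0.001, 0.004]
wrist_force: [0.4, -1.3, -0.9]
opening: 0.0132
grip_force: 59.9
block [0.444 0.139]
jar [0.711 0.11 ]
mandrel top [ 0.636 -0.089]
mandrel fl [ 0.636 -0.093]
clamp a [ 0.363 -0.021]
clamp b [ 0.402 -0.144]
rack [ 0.568 -0.22 ]
rackb [ 0.427 -0.272]
spool [0.396 0.401]
{'p': [0.4755, -0.3062, 0.2806], 'yaw': np.float64(1.8961), 'F': [0.4, -1.3, -0.9], 'op': 0.0132, 't': 5.67, 'travel': [8.78, 4.81, 3.2], 'roll': np.float64(4.16)}
```

```bash
python3 -m pendant '[{"travel":[0,0,0],"roll":0.7,"grip":1},{"travel":[0,0,0],"roll":0.7,"grip":1},{"travel":[0,0,0],"roll":0.7,"grip":1},{"travel":[0,0,0],"roll":0.7,"grip":1},{"travel":[0,0,0],"roll":0.7,"grip":1},{"travel":[0,0,0],"roll":0.66,"grip":1},{"travel":[0.8,0.03,0],"roll":0,"grip":1},{"travel":[0.8,0.03,0],"roll":0,"grip":1}]' 60
python3 -m pendant '[{"travel":[0.9,0.04,0],"roll":0,"grip":1},{"travel":[0.9,0.04,0],"roll":0,"grip":1},{"travel":[0.9,0.04,0],"roll":0,"grip":1},{"travel":[0.9,0.04,0],"roll":0,"grip":1},{"travel":[0.9,0.04,0],"roll":0,"grip":1},{"travel":[0.9,0.04,0],"roll":0,"grip":1},{"travel":[0.9,0.04,0],"roll":0,"grip":1},{"travel":[0.9,0.04,0],"roll":0,"grip":1}]' 60
python3 -m pendant '[{"travel":[0.9,0.04,0.6],"roll":0,"grip":1},{"travel":[0.9,0.04,0.6],"roll":0,"grip":1},{"travel":[0.8,0.04,0.6],"roll":0,"grip":1},{"travel":[0.6,0.04,0.6],"roll":0,"grip":1},{"travel":[0,0,0.6],"roll":0,"grip":1},{"travel":[0,0,0.6],"roll":0,"grip":1},{"travel":[0,0,0],"roll":0,"grip":1}]' 60
python3 - <<'E'
from h import *
need([.515,-.007,.1755],1.48)
for n in('scene','top'): s=snap(n,n+'1')
E
```

```text
t: 6.33
position: [0.4787, -0.2656, 0.2755]
eef_rot: [0.739, 0.673, -0.0, 0.001]
wrist_force: [0.4, 1.2, -0.9]
opening: 0.0131
grip_force: 59.9
t: 7.0
position: [0.5033, -0.0853, 0.2755]
eef_rot: [0.738, 0.675, 0.001, 0.0]
wrist_force: [0.5, -0.6, -1.7]
opening: 0.0131
grip_force: 59.8
t: 7.58
position: [0.5135, -0.0065, 0.1832]
eef_rot: [0.738, 0.675, -0.001, -0.001]
wrist_force: [0.1, -0.3, -1.4]
opening: 0.013
grip_force: 59.9
{'p': [0.5135, -0.0065, 0.1832], 'yaw': np.float64(1.4818), 'F': [0.1, -0.3, -1.4], 'op': 0.013, 't': 7.58, 'travel': [-0.01, 0.06, 0.31], 'roll': np.float64(0.02)}
```

```bash
python3 -m pendant '[{"travel":[0,0,0.2],"roll":0,"grip":1},{"travel":[0,0,0.12],"roll":0,"grip":1},{"travel":[0,0,0.04],"roll":0,"grip":1},{"travel":[0,0,0],"roll":0,"grip":1}]' 60
python3 -m pendant '[{"travel":[0,0,0.04],"roll":0,"grip":1},{"travel":[0,0,0],"roll":0,"grip":1}]' 60
```

```text
t: 8.02
position: [0.5145, -0.0072, 0.1758]
eef_rot: [0.738, 0.675, 0.0, 0.0]
wrist_force: [0.0, -0.6, -1.2]
opening: 0.0132
grip_force: 59.9
t: 8.18
position: [0.5145, -0.0072, 0.1748]
eef_rot: [0.738, 0.675, 0.0, 0.0]
wrist_force: [0.6, -0.4, -0.6]
opening: 0.0132
grip_force: 59.9
```

```bash
python3 -m pendant '[{"travel":[0,0,0.04],"roll":0,"grip":1},{"travel":[0,0,0],"roll":0,"grip":1}]' 60
python3 -m pendant '[{"travel":[0,0,0.03],"roll":0,"grip":1},{"travel":[0,0,0],"roll":0,"grip":1}]' 60
```

```text
t: 8.35
position: [0.5146, -0.0072, 0.1739]
eef_rot: [0.738, 0.675, 0.0, 0.0]
wrist_force: [-0.6, 0.6, 1.2]
opening: 0.013
grip_force: 61.6
t: 8.52
position: [0.5146, -0.0072, 0.1739]
eef_rot: [0.738, 0.674, 0.0, -0.0]
wrist_force: [-3.8, -0.3, 12.3]
opening: 0.013
grip_force: 68.2
```

```bash
python3 -m pendant '[{"travel":[0,0,-0.04],"roll":0,"grip":0.7},{"travel":[0,0,0],"roll":0,"grip":0.6},{"travel":[0,0,0],"roll":0,"grip":0.6},{"travel":[0,0,-0.2],"roll":0,"grip":0.5},{"travel":[0,0,-0.8],"roll":0,"grip":0.5},{"travel":[0,0,-0.8],"roll":0,"grip":0.5},{"travel":[0,0,-0.8],"roll":0,"grip":0.5},{"travel":[0,0,0],"roll":0,"grip":0.5}]' 60
python3 - <<'E'
from h import *
need()
s=snap('wrist','w4');t=snap('scene','s2')
b=t['frame'][130:280,210:410]
cv2.imwrite('pics/z3.png',np.hstack([cv2.resize(s['frame'],(400,300)),cv2.resize(b,(400,300))]))
E
```

```text
t: 9.18
position: [0.5158, -0.0074, 0.2421]
eef_rot: [0.738, 0.674, 0.002, 0.002]
wrist_force: [0.8, -0.7, 0.5]
opening: 0.0428
grip_force: 0.0
{'p': [0.5158, -0.0074, 0.2421], 'yaw': np.float64(1.4804), 'F': [0.8, -0.7, 0.5], 'op': 0.0428, 't': 9.18}
```

View pics/z3.png

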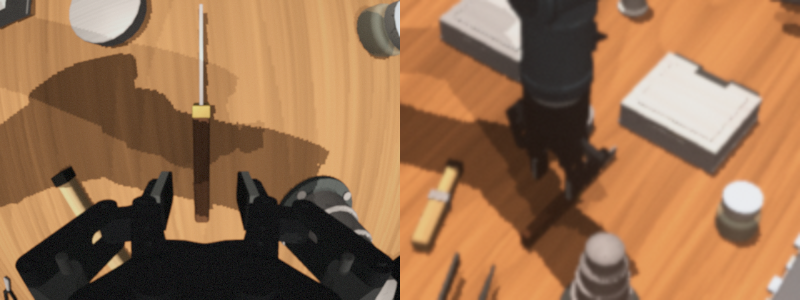

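The knife stands on edge below the gripper, with its blade seen thin at (201,55) and handle at (201,160) in the left panel. Next I'll push its top over toward +x.

```bash
python3 -m pendant '[{"travel":[0.4,-0.9,0],"roll":0,"grip":1},{"travel":[0.4,-0.9,0],"roll":0,"grip":1},{"travel":[0,0,0],"roll":0,"grip":1},{"travel":[0,0,0.6],"roll":0,"grip":1},{"travel":[0,0,0.6],"roll":0,"grip":1},{"travel":[0,0,0.6],"roll":0,"grip":1},{"travel":[0,0,0],"roll":0,"grip":1},{"travel":[0,0,0],"roll":0,"grip":1}]' 60
python3 -m pendant '[{"travel":[0,0.3,0],"roll":0,"grip":1},{"travel":[0,0.25,0],"roll":0,"grip":1},{"travel":[0,0.25,0],"roll":0,"grip":1},{"travel":[0,0.25,0],"roll":0,"grip":1},{"travel":[0,0.25,0],"roll":0,"grip":1},{"travel":[0,0.25,0],"roll":0,"grip":1},{"travel":[0,0.2,0],"roll":0,"grip":1},{"travel":[0,0,0],"roll":0,"grip":1}]' 60
python3 -m pendant '[{"travel":[0,0,-0.8],"roll":0,"grip":0.9},{"travel":[0,0,-0.8],"roll":0,"grip":0.5},{"travel":[0,0,-0.8],"roll":0,"grip":0.3},{"travel":[0,0,-0.8],"roll":0,"grip":0.3},{"travel":[0,0,0],"roll":0,"grip":0.3},{"travel":[0,0,0],"roll":0,"grip":0.3}]' 60
python3 - <<'E'
from h import *
need()
s=snap('wrist','w5')
E
```

```text
t: 9.95
position: [0.4709, 0.0166, 0.1931]
eef_rot: [0.738, 0.674, -0.001, -0.001]
wrist_force: [0.1, 0.1, 1.4]
opening: -0.0003
grip_force: 0.0
t: 10.62
position: [0.5163, 0.0128, 0.1941]
eef_rot: [0.738, 0.675, 0.001, 0.001]
wrist_force: [-0.2, 0.7, -0.4]
opening: -0.0001
grip_force: 0.0
t: 11.12
position: [0.5152, 0.0131, 0.2747]
eef_rot: [0.738, 0.675, 0.001, 0.0]
wrist_force: [0.7, -0.0, 0.2]
opening: 0.06
grip_force: 0.0
{'p': [0.5152, 0.0131, 0.2747], 'yaw': np.float64(1.4811), 'F': [0.7, -0.0, 0.2], 'op': 0.06, 't': 11.12}
```

View pics/w5.png

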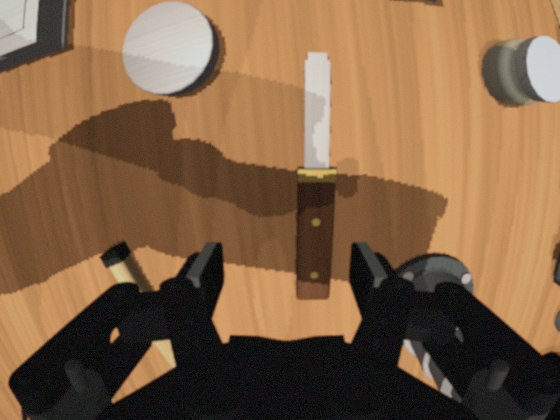

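The knife now lies flat: tip (317,53), handle front (317,168), rear (313,298). I'll compute the grasp at handle x = +38 mm.

Run:
```python
from h import *
s=load('wrist')
h=cv2.cvtColor(s['frame'],cv2.COLOR_BGR2HSV); 
tip=fonz(s,317.5,53,.008)[:2]; f=fonz(s,317,169,.012)[:2]; r=fonz(s,313,298,.012)[:2]; 
l=fonz(s,297,235,.014)[:2]; rr=fonz(s,334.5,235,.014)[:2]; print('width',np.linalg.norm(l-rr),'mid',(l+rr)/2)
d=(tip-r);L=np.linalg.norm(d);d/=L; y=np.arctan2(d[1],d[0]); print('L',L,np.linalg.norm(f-r),'yaw',y,np.arctan2(*(f-r)[::-1]))
o=((tip-d*.14)+(r+d*.055))/2; print('orig',o,tip); g=o+d*.038; print(g)
need([*g,.19],y)
```

```text
width 0.028558033558618145 mid [ 0.53594985 -0.01182962]
L 0.19172068181342453 0.1074183140268622 yaw 1.4802457929625419 1.4808676393706524
orig [ 0.53543622 -0.01579655] [0.54794771 0.12199694]
[0.53887244 0.02204777]
{'p': [0.5148, 0.0131, 0.2738], 'yaw': np.float64(1.4811), 'F': [0.3, -0.1, -0.8], 'op': 0.0598, 't': 11.17, 'travel': [0.44, 0.93, 3.35], 'roll': np.float64(0.01)}
```

```bash
python3 -m pendant '[{"travel":[0.22,0.46,0],"roll":0,"grip":0.48},{"travel":[0.22,0.47,0.8],"roll":0,"grip":0.48},{"travel":[0,0,0.8],"roll":0,"grip":0.48},{"travel":[0,0,0.8],"roll":0,"grip":0.48},{"travel":[0,0,0.8],"roll":0,"grip":0.48},{"travel":[0,0,0.4],"roll":0,"grip":0.48},{"travel":[0,0,0.3],"roll":0,"grip":0.48},{"travel":[0,0,0],"roll":0,"grip":0.48}]' 110
python3 - <<'E'
from h import *
need([.53887,.02205,.1745],1.4802)
E
```

```text
t: 11.83
position: [0.5383, 0.0216, 0.1749]
eef_rot: [0.738, 0.674, -0.001, -0.001]
wrist_force: [-0.6, -0.5, -0.1]
opening: 0.0444
grip_force: 0.0
{'p': [0.5383, 0.0216, 0.1749], 'yaw': np.float64(1.4806), 'F': [-0.6, -0.5, -0.1], 'op': 0.0444, 't': 11.83, 'travel': [0.02, 0.02, 0.02], 'roll': np.float64(0.0)}
```

```bash
python3 -m pendant '[{"travel":[0,0,0],"roll":0,"grip":1},{"travel":[0,0,0],"roll":0,"grip":1},{"travel":[0,0,0],"roll":0,"grip":1},{"travel":[0,0,0],"roll":0,"grip":1}]' 110
python3 -m pendant '[{"travel":[0,0,-0.36],"roll":0,"grip":1},{"travel":[0,0,-0.8],"roll":0,"grip":1},{"travel":[0,0,0],"roll":0,"grip":1},{"travel":[0,0,0],"roll":0,"grip":1}]' 110
python3 - <<'E'
from h import *
need()
s=snap('wrist','w6'); t=snap('scene','s3'); T=snap('top','t3')
# box corners again from top view, per-edge line fits
a=cv2.resize(s['frame'][0:200,180:460],(560,400)); b=cv2.resize((255*(t['frame'][140:240,290:410]/255.)**.6).astype(np.uint8),(240,200),interpolation=cv2.INTER_CUBIC); b=cv2.copyMakeBorder(b,0,200,0,0,cv2.BORDER_CONSTANT)
cv2.imwrite('pics/z4.png',np.hstack([a,b]))
E
```

```text
t: 12.17
position: [0.5396, 0.0217, 0.1775]
eef_rot: [0.738, 0.675, 0.001, 0.0]
wrist_force: [-1.5, -0.2, 4.9]
opening: 0.0248
grip_force: 108.9
t: 12.5
position: [0.5397, 0.022, 0.2067]
eef_rot: [0.738, 0.675, 0.001, 0.001]
wrist_force: [-0.1, 0.6, -2.2]
opening: 0.0246
grip_force: 108.6
{'p': [0.5397, 0.022, 0.2067], 'yaw': np.float64(1.4811), 'F': [-0.1, 0.6, -2.2], 'op': 0.0246, 't': 12.5}
```

View pics/z4.png

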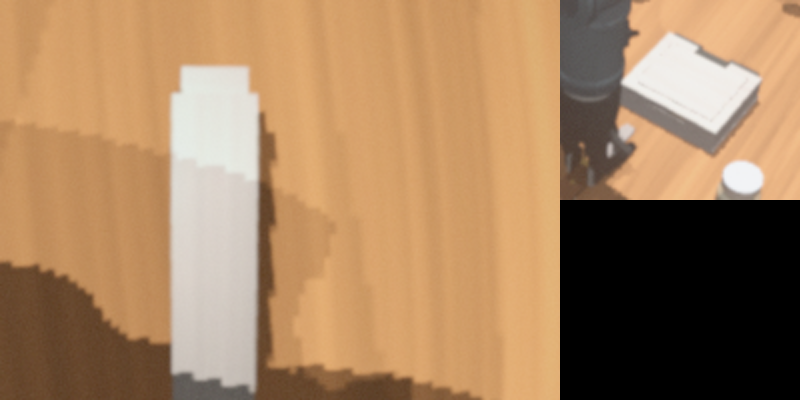

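The wrist crop shows the blade held flat, full width, with its tip at about (215,67) in the crop. The scene crop shows the blade tip at about (323,205) in full-frame pixels, short of the box. The picture budget is spent, so from here everything is numeric.

Run:
```python
from h import *
S0=dict(frame=cv2.imread('pics/scene0.png'),**{k:v for k,v in load('scene').items() if k!='frame'})
T0=cv2.imread('pics/top0.png'); T=load('top'); W=load('wrist'); S=load('scene')
# front face samples: gray at heights along front
ax=np.array([np.cos(1.484),np.sin(1.484)]); la=np.array([ax[1],-ax[0]]); F=np.array([.5715,.1755])
g=cv2.cvtColor(S0['frame'],cv2.COLOR_BGR2GRAY)
for z in(.042,.039,.036,.033,.028,.02,.01):
    print(z,[int(cv2.getRectSubPix(g,(1,1),tuple(map(float,proj(S0,[*(F+la*k),z])))) [0,0]) for k in np.arange(-.07,.071,.01)])
# blade in scene & top
for nm,s in(('scene',S),('top',T)):
    p=proj(s,[.549,.124,.036]); q=proj(s,[.5435,.06,.036]); print(nm,'pred tip',p.round(1),'root',q.round(1))
    h=cv2.cvtColor(s['frame'],cv2.COLOR_BGR2HSV).astype(int); m=((h[...,1]<70)&(h[...,2]>90)).astype(np.uint8)
    n,l,st,c=cv2.connectedComponentsWithStats(m)
    for i in range(1,n):
        if 10<st[i,4]<800 and np.hypot(*(c[i]-p))<30:
            e=np.argwhere(l==i)[:,::-1]; print(st[i].tolist(),c[i].round(1),'near tip ext',e[np.argmax((e-q)@(p-q))])
h=cv2.cvtColor(W['frame'],cv2.COLOR_BGR2HSV).astype(int); m=((h[...,1]<60)&(h[...,2]>120))[0:180,240:340]
for r in(36,40,60,80,100,120,140,160): 
    k=np.where(m[r])[0]; 
    if len(k): a,b=fonz(W,240+k[0]-.5,r,.037),fonz(W,240+k[-1]+.5,r,.037); print(r,k[0]+240,k[-1]+240,'w',np.linalg.norm(a-b).round(4),((a+b)/2).round(4))
```

```text
0.042 [184, 192, 189, 191, 191, 188, 176, 167, 174, 177, 165, 155, 151, 157, 154]
0.039 [161, 159, 145, 153, 157, 141, 134, 124, 124, 129, 122, 112, 106, 111, 110]
0.036 [125, 112, 106, 109, 108, 100, 96, 85, 89, 95, 89, 80, 83, 85, 84]
0.033 [95, 85, 80, 82, 84, 77, 77, 83, 77, 79, 80, 74, 75, 74, 73]
0.028 [81, 72, 73, 72, 73, 77, 81, 83, 77, 82, 83, 73, 72, 73, 74]
0.02 [82, 73, 73, 71, 73, 74, 73, 73, 73, 73, 73, 73, 72, 73, 73]
0.01 [82, 72, 74, 73, 73, 74, 75, 74, 74, 74, 74, 74, 74, 72, 72]
scene pred tip [325.1 202.6] root [310.6 217.4]
[319, 202, 8, 9, 45] [322.1 205.9] near tip ext [325 203]
[313, 212, 4, 6, 17] [314.8 214.5] near tip ext [315 212]
top pred tip [228.8 196.9] root [249.5 198.5]
36 270 303 w 0.0142 [0.5493 0.1217 0.037 ]
40 270 303 w 0.0142 [0.5492 0.1199 0.037 ]
60 265 309 w 0.0188 [0.5486 0.1112 0.037 ]
80 266 309 w 0.0184 [0.548  0.1025 0.037 ]
100 265 308 w 0.0184 [0.5468 0.094  0.037 ]
120 265 308 w 0.0185 [0.5461 0.0856 0.037 ]
140 266 308 w 0.0182 [0.5455 0.0771 0.037 ]
160 266 308 w 0.0184 [0.5447 0.0685 0.037 ]
```

The front face shows brighter rim pixels from k = -0.02 to +0.03 at z≈0.03, so the notch is on the -y side. The blade measures level, with its tip at (0.549,0.123,0.036), about 55 mm short of the notch and needing about 19 mm sideways.

```bash
python3 -m pendant '[{"travel":[0.3,0.38,0],"roll":0,"grip":1},{"travel":[0.4,0.38,0],"roll":0,"grip":1},{"travel":[0.5,0,0],"roll":0,"grip":1},{"travel":[0.4,0,0],"roll":0,"grip":1},{"travel":[0.3,0,0],"roll":0,"grip":1},{"travel":[0,0,0],"roll":0,"grip":1}]' 110
python3 -m pendant '[{"travel":[0.25,0,0],"roll":0,"grip":1},{"travel":[0.2,0,0],"roll":0,"grip":1},{"travel":[0.15,0,0],"roll":0,"grip":1},{"travel":[0,0,0],"roll":0,"grip":1}]' 110
python3 - <<'E'
from h import *
need()
E
```

```text
t: 13.15
position: [0.5617, 0.07, 0.2049]
eef_rot: [0.737, 0.676, -0.0, -0.001]
wrist_force: [-0.4, 0.0, -1.9]
opening: 0.0245
grip_force: 108.6
t: 13.48
position: [0.5637, 0.0833, 0.2055]
eef_rot: [0.738, 0.675, 0.0, -0.0]
wrist_force: [-0.0, 0.1, -1.4]
opening: 0.0247
grip_force: 108.6
{'p': [0.5637, 0.0833, 0.2055], 'yaw': np.float64(1.4818), 'F': [-0.0, 0.1, -1.4], 'op': 0.0247, 't': 13.48}
```

```bash
python3 -m pendant '[{"travel":[0.25,0,0],"roll":0,"grip":1},{"travel":[0.3,0,0],"roll":0,"grip":1},{"travel":[0.25,0,0],"roll":0,"grip":1},{"travel":[0,0,0],"roll":0,"grip":1}]' 110
python3 -m pendant '[{"travel":[0,0,-0.15],"roll":0,"grip":1},{"travel":[0,0,-0.15],"roll":0,"grip":1},{"travel":[0,0,-0.15],"roll":0,"grip":1},{"travel":[0,0,-0.15],"roll":0,"grip":1},{"travel":[0,0,0],"roll":0,"grip":1}]' 110
python3 - <<'E'
from h import *
need()
E
```

```text
t: 13.82
position: [0.5656, 0.1045, 0.2054]
eef_rot: [0.737, 0.675, 0.0, -0.0]
wrist_force: [0.7, -0.1, -0.8]
opening: 0.0247
grip_force: 108.6
t: 14.23
position: [0.5654, 0.102, 0.2211]
eef_rot: [0.738, 0.675, 0.0, 0.0]
wrist_force: [-0.2, 1.1, -2.8]
opening: 0.0246
grip_force: 108.5
{'p': [0.5654, 0.102, 0.2211], 'yaw': np.float64(1.4808), 'F': [-0.2, 1.1, -2.8], 'op': 0.0246, 't': 14.23}
```

```bash
python3 -m pendant '[{"travel":[0.08,0,-0.26],"roll":0,"grip":1},{"travel":[0.08,0,-0.26],"roll":0,"grip":1},{"travel":[0.08,0,-0.26],"roll":0,"grip":1},{"travel":[0.08,0,-0.26],"roll":0,"grip":1},{"travel":[0,0,0],"roll":0,"grip":1}]' 110
cat > fer.py <<'E'
from h import *
def fer(f):
    h=cv2.cvtColor(f,cv2.COLOR_BGR2HSV).astype(int); m=(h[...,0]>20)&(h[...,0]<35)&(h[...,1]>130)&(h[...,2]>90); m[:130]=0;m[230:]=0;m[:,:230]=0;m[:,350:]=0
    p=np.argwhere(m); return len(p),p.mean(0).round(1) if len(p) else None
if __name__=='__main__':
    need(); print('w6',fer(cv2.imread('pics/w6.png'))); s=snap('wrist','w_%d'%int(manip.get_obs()['t']*100)); print('now',fer(s['frame']))
    t=snap('scene'); h=cv2.cvtColor(t['frame'],cv2.COLOR_BGR2HSV).astype(int); m=np.zeros(h.shape[:2],np.uint8); m[100:230,310:420]=((h[...,1]<60)&(h[...,2]>130))[100:230,310:420]; print('white bbox',cv2.boundingRect(m),int(m.sum()))
E
python3 fer.py
```

```text
t: 14.65
position: [0.5667, 0.1106, 0.248]
eef_rot: [0.738, 0.675, 0.001, 0.0]
wrist_force: [-0.4, -0.7, -2.5]
opening: 0.0248
grip_force: 108.8
{'p': [0.5667, 0.1106, 0.248], 'yaw': np.float64(1.4813), 'F': [-0.4, -0.7, -2.5], 'op': 0.0248, 't': 14.65}
w6 (0, None)
now (0, None)
white bbox (319, 100, 101, 130) 989
```

```bash
cat > lid.py <<'E'
from h import *
def chk():
    ax=np.array([np.cos(1.484),np.sin(1.484)]); la=np.array([ax[1],-ax[0]]); C=np.array([.577,.2375]); H=C+ax*.062
    for nm in('scene','top'):
        s=snap(nm,nm+'_%d'%int(manip.get_obs()['t']*100)); h=cv2.cvtColor(s['frame'],cv2.COLOR_BGR2HSV).astype(int); m=((h[...,1]<70)&(h[...,2]>120))
        best=[]
        for th in np.arange(0,1.95,.05):
            # fraction white just inside vs outside the lid's front edge (plain point samples)
            u=np.array([np.cos(th),np.sin(th)]); r=[]
            for d in(.110,.136):
                P=[proj(s,[*(H-ax*d*u[0]+la*k),.042+d*u[1]]) for k in np.linspace(-.06,.06,25)]
                r.append(np.mean([m[int(round(p[1])),int(round(p[0]))] for p in P]))
            best.append((round(r[0]-r[1],2),round(th,2),round(r[0],2),round(r[1],2)))
        print(nm,sorted(best)[-4:])
chk()
E
python3 lid.py
python3 - <<'E'
from h import *
w=cv2.imread('pics/w6.png'); h=cv2.cvtColor(w,cv2.COLOR_BGR2HSV); print([h[r,287].tolist() for r in range(170,230,6)])
import glob; f=sorted(glob.glob('pics/w_*'))[-1]; h=cv2.cvtColor(cv2.imread(f),cv2.COLOR_BGR2HSV); print([h[r,287].tolist() for r in range(20,230,10)])
E
```

```text
scene [(np.float64(0.2), np.float64(0.5), np.float64(0.56), np.float64(0.36)), (np.float64(0.24), np.float64(0.35), np.float64(0.28), np.float64(0.04)), (np.float64(0.32), np.float64(0.45), np.float64(0.48), np.float64(0.16)), (np.float64(0.44), np.float64(0.4), np.float64(0.44), np.float64(0.0))]
top [(np.float64(0.16), np.float64(1.1), np.float64(0.64), np.float64(0.48)), (np.float64(0.2), np.float64(1.0), np.float64(0.48), np.float64(0.28)), (np.float64(0.2), np.float64(1.05), np.float64(0.52), np.float64(0.32)), (np.float64(0.28), np.float64(0.9), np.float64(0.28), np.float64(0.0))]
[[15, 20, 206], [14, 19, 204], [15, 20, 202], [15, 22, 183], [12, 26, 97], [17, 24, 95], [12, 26, 99], [13, 18, 98], [19, 29, 98], [14, 28, 100]]
[[20, 15, 208], [17, 17, 209], [16, 13, 208], [21, 16, 212], [16, 18, 185], [27, 13, 213], [17, 18, 194], [17, 18, 195], [12, 23, 186], [14, 19, 201], [12, 21, 202], [14, 19, 200], [10, 19, 200], [13, 21, 196], [15, 21, 194], [13, 21, 191], [16, 23, 190], [14, 21, 183], [13, 22, 183], [15, 22, 182], [16, 24, 157]]
```

The scene edge test puts the lid at about 0.40 rad, as planned. I'll continue along the arc.

```bash
python3 -m pendant '[{"travel":[0.25,0,-0.42],"roll":0,"grip":1},{"travel":[0.29,0,-0.42],"roll":0,"grip":1},{"travel":[0.32,0,-0.42],"roll":0,"grip":1},{"travel":[0.3,0,-0.24],"roll":0,"grip":1},{"travel":[0.32,0,-0.22],"roll":0,"grip":1},{"travel":[0.32,0,-0.2],"roll":0,"grip":1},{"travel":[0,0,0],"roll":0,"grip":1}]' 110
python3 lid.py
python3 -c "from h import *;need()"
```

```text
t: 15.43
position: [0.5707, 0.158, 0.2956]
eef_rot: [0.737, 0.676, 0.002, -0.0]
wrist_force: [0.4, 0.0, -1.6]
opening: 0.0247
grip_force: 109.0
scene [(np.float64(0.04), np.float64(0.8), np.float64(0.08), np.float64(0.04)), (np.float64(0.04), np.float64(0.9), np.float64(0.08), np.float64(0.04)), (np.float64(0.04), np.float64(0.95), np.float64(0.04), np.float64(0.0)), (np.float64(0.56), np.float64(1.2), np.float64(0.56), np.float64(0.0))]
top [(np.float64(0.04), np.float64(0.0), np.float64(0.04), np.float64(0.0)), (np.float64(0.04), np.float64(0.05), np.float64(0.04), np.float64(0.0)), (np.float64(0.04), np.float64(0.1), np.float64(0.04), np.float64(0.0)), (np.float64(0.16), np.float64(1.55), np.float64(0.16), np.float64(0.0))]
{'p': [0.5706, 0.1562, 0.2949], 'yaw': np.float64(1.482), 'F': [-0.1, -0.0, -1.3], 'op': 0.0247, 't': 15.53}
```

```bash
python3 -m pendant '[{"travel":[0.45,0,-0.2],"roll":0,"grip":1},{"travel":[0.45,0,-0.14],"roll":0,"grip":1},{"travel":[0.45,0,-0.06],"roll":0,"grip":1},{"travel":[0.45,0,0],"roll":0,"grip":1},{"travel":[0.4,0,0],"roll":0,"grip":1},{"travel":[0.3,0,0],"roll":0,"grip":1},{"travel":[0,0,0],"roll":0,"grip":1}]' 110
python3 -c "from h import *;need()"
python3 -m pendant '[{"travel":[-0.4,0,0],"roll":0,"grip":1},{"travel":[-0.9,0,0],"roll":0,"grip":1},{"travel":[-1,0,0],"roll":0,"grip":1},{"travel":[-1,0,0],"roll":0,"grip":1},{"travel":[-1,0,0],"roll":0,"grip":1},{"travel":[-1,0,0],"roll":0,"grip":1},{"travel":[-0.8,0,0],"roll":0,"grip":1},{"travel":[0,0,0],"roll":0,"grip":1}]' 110
python3 lid.py
python3 -c "from h import *;need([.5,-.01,.1785],1.48)"
```

```text
t: 16.12
position: [0.5759, 0.2202, 0.3043]
eef_rot: [0.737, 0.676, 0.001, -0.0]
wrist_force: [-1.0, 0.3, -2.4]
opening: 0.0244
grip_force: 109.0
{'p': [0.5759, 0.2202, 0.3043], 'yaw': np.float64(1.4838), 'F': [-1.0, 0.3, -2.4], 'op': 0.0244, 't': 16.12}
t: 16.78
position: [0.5615, 0.0587, 0.3051]
eef_rot: [0.741, 0.671, -0.001, 0.001]
wrist_force: [-0.4, 0.1, -1.5]
opening: 0.0243
grip_force: 109.1
scene [(np.float64(0.8), np.float64(1.9), np.float64(0.8), np.float64(0.0)), (np.float64(0.88), np.float64(1.7), np.float64(0.88), np.float64(0.0)), (np.float64(0.92), np.float64(1.8), np.float64(0.92), np.float64(0.0)), (np.float64(0.96), np.float64(1.85), np.float64(0.96), np.float64(0.0))]
top [(np.float64(0.4), np.float64(0.6), np.float64(0.56), np.float64(0.16)), (np.float64(0.4), np.float64(0.65), np.float64(0.64), np.float64(0.24)), (np.float64(0.4), np.float64(1.05), np.float64(0.84), np.float64(0.44)), (np.float64(0.76), np.float64(1.9), np.float64(0.76), np.float64(0.0))]
{'p': [0.562, 0.0635, 0.3048], 'yaw': np.float64(1.4773), 'F': [-0.2, 0.4, -1.3], 'op': 0.025, 't': 16.88, 'travel': [-3.16, -2.2, 5.05], 'roll': np.float64(-0.03)}
```

```bash
python3 -m pendant '[{"travel":[-0.6,-0.47,0.7],"roll":0,"grip":1},{"travel":[-0.6,-0.47,0.8],"roll":0,"grip":1},{"travel":[-0.6,-0.47,0.8],"roll":0,"grip":1},{"travel":[-0.5,-0.46,0.8],"roll":0,"grip":1},{"travel":[0,0,0.8],"roll":0,"grip":1},{"travel":[0,0,0.6],"roll":0,"grip":1},{"travel":[0,0,0.3],"roll":0,"grip":1},{"travel":[0,0,0],"roll":0,"grip":1}]' 110
python3 -m pendant '[{"travel":[0,0,0.08],"roll":0,"grip":1},{"travel":[0,0,0.06],"roll":0,"grip":1},{"travel":[0,0,0],"roll":0,"grip":1}]' 110
python3 -c "from h import *;need([.51,.01,.1775],1.48)"
```

```text
t: 17.55
position: [0.5101, 0.0129, 0.1833]
eef_rot: [0.738, 0.675, -0.001, -0.001]
wrist_force: [-0.6, -0.6, -1.0]
opening: 0.0243
grip_force: 109.1
t: 17.8
position: [0.5109, 0.0126, 0.1815]
eef_rot: [0.738, 0.675, 0.001, 0.0]
wrist_force: [1.2, -0.5, -1.5]
opening: 0.0249
grip_force: 109.1
{'p': [0.5109, 0.0126, 0.1815], 'yaw': np.float64(1.4813), 'F': [1.2, -0.5, -1.5], 'op': 0.0249, 't': 17.8, 'travel': [-0.11, -0.03, 0.16], 'roll': np.float64(0.01)}
```

```bash
python3 -m pendant '[{"travel":[0,0,0.06],"roll":0,"grip":1},{"travel":[0,0,0.06],"roll":0,"grip":1},{"travel":[0,0,0],"roll":0,"grip":1}]' 110
python3 -m pendant '[{"travel":[0,0,0.04],"roll":0,"grip":1},{"travel":[0,0,0],"roll":0,"grip":1}]' 110
python3 -m pendant '[{"travel":[0,0,0.02],"roll":0,"grip":1},{"travel":[0,0,0],"roll":0,"grip":1}]' 110
```

```text
t: 18.05
position: [0.5105, 0.0124, 0.178]
eef_rot: [0.738, 0.675, 0.0, 0.0]
wrist_force: [-0.3, 0.5, -1.2]
opening: 0.0246
grip_force: 109.1
t: 18.22
position: [0.5106, 0.0123, 0.1774]
eef_rot: [0.738, 0.675, 0.0, -0.0]
wrist_force: [-2.5, 1.5, 5.1]
opening: 0.0248
grip_force: 110.0
t: 18.38
position: [0.5106, 0.0122, 0.1774]
eef_rot: [0.738, 0.675, 0.0, -0.0]
wrist_force: [-3.4, 0.8, 12.5]
opening: 0.0247
grip_force: 110.9
```

```bash
python3 -m pendant '[{"travel":[0,0,-0.04],"roll":0,"grip":0.6},{"travel":[0,0,-0.04],"roll":0,"grip":0.4},{"travel":[0,0,-0.1],"roll":0,"grip":0.3},{"travel":[0,0,-0.8],"roll":0,"grip":0.1},{"travel":[0,0,-1],"roll":0,"grip":0},{"travel":[0,0,-1],"roll":0,"grip":0},{"travel":[0,0,-1],"roll":0,"grip":0},{"travel":[0,0,-1],"roll":0,"grip":0}]' 60
python3 -m pendant '[{"travel":[0.5,0.3,-0.9],"roll":0,"grip":0},{"travel":[0.9,0.3,-0.8],"roll":0,"grip":0},{"travel":[0.9,0.3,0],"roll":0,"grip":0},{"travel":[0.9,0.3,0],"roll":0,"grip":0},{"travel":[0.9,0.3,0],"roll":0,"grip":0},{"travel":[0.9,0,0],"roll":0,"grip":0},{"travel":[0,0,0],"roll":0,"grip":0},{"travel":[0,0,0],"roll":0,"grip":0}]' 60
python3 - <<'E'
from h import *
need()
W=snap('wrist','w9'); T=snap('top','t9'); S=snap('scene','s9')
ax=np.array([np.cos(1.484),np.sin(1.484)]); la=np.array([ax[1],-ax[0]]); C=np.array([.577,.2375])
for nm,s,P in(('w',W,fproj),('t',T,proj),('s',S,proj)):
    q=[P(s,[*(C+ax*a+la*b),.04]) for a,b in((-.06,-.073),(-.06,.073),(.06,.073),(.06,-.073))]; print(nm,np.round(q).tolist())
    h=cv2.cvtColor(s['frame'],cv2.COLOR_BGR2HSV).astype(int); mk=np.zeros(h.shape[:2],np.uint8); cv2.fillConvexPoly(mk,np.round(q).astype(np.int32),1)
    m=((h[...,0]>15)&(h[...,0]<40)&(h[...,1]>80)).astype(np.uint8)*mk
    n,l,st,c=cv2.connectedComponentsWithStats(m)
    for i in range(1,n):
        if st[i,4]>15: print(st[i].tolist(),c[i].round(1), h[l==i].mean(0).round(0))
# knife flat check in top view
for nm,s in(('t',T),('s',S)):
    p=proj(s,[.516,.09,.008]); x,y=map(int,p.round()); print(nm,'blade hsv',cv2.cvtColor(s['frame'],cv2.COLOR_BGR2HSV)[y-3:y+4,x].tolist())
E
```

```text
t: 19.05
position: [0.5103, 0.0122, 0.3022]
eef_rot: [0.738, 0.674, -0.0, -0.0]
wrist_force: [-0.1, 0.3, 0.2]
opening: 0.0855
grip_force: 0.0
t: 19.72
position: [0.5588, 0.1349, 0.3432]
eef_rot: [0.737, 0.676, -0.0, -0.0]
wrist_force: [-0.7, -0.5, -0.2]
opening: 0.0856
grip_force: 0.0
{'p': [0.5588, 0.1349, 0.3432], 'yaw': np.float64(1.4838), 'F': [-0.7, -0.5, -0.2], 'op': 0.0856, 't': 19.72}
w [[211.0, 142.0], [382.0, 143.0], [382.0, 7.0], [211.0, 5.0]]
[266, 43, 75, 73, 1409] [303.7  76.8] [ 22. 126. 152.]
t [[209.0, 213.0], [214.0, 167.0], [175.0, 164.0], [170.0, 210.0]]
s [[321.0, 180.0], [366.0, 205.0], [389.0, 179.0], [345.0, 156.0]]
[343, 178, 25, 21, 241] [354.8 187.3] [ 18. 138. 127.]
t blade hsv [[11, 56, 109], [13, 32, 112], [10, 27, 113], [13, 28, 111], [8, 25, 110], [9, 48, 106], [11, 120, 108]]
s blade hsv [[11, 111, 108], [10, 74, 104], [11, 56, 101], [9, 53, 102], [11, 50, 101], [10, 53, 102], [11, 50, 102]]
```

```bash
cat > ring.py <<'E'
from h import *
from scipy.optimize import least_squares
def ring(s,z,roi,hr=(15,40),zin=None):
    h=cv2.cvtColor(s['frame'],cv2.COLOR_BGR2HSV).astype(int); m=((h[...,0]>hr[0])&(h[...,0]<hr[1])&(h[...,1]>80)).astype(np.uint8); k=np.zeros_like(m); x0,y0,x1,y1=roi; k[y0:y1,x0:x1]=m[y0:y1,x0:x1]
    n,l,st,c=cv2.connectedComponentsWithStats(k); i=1+np.argmax(st[1:,4]); m=(l==i).astype(np.uint8)
    cs,hi=cv2.findContours(m,cv2.RETR_CCOMP,cv2.CHAIN_APPROX_NONE)
    for q in sorted(cs,key=len)[::-1][:2]:
        P=np.array([fonz(s,*p[0],z)[:2] for p in q]); f=least_squares(lambda a:np.hypot(*(P-a[:2]).T)-a[2],[*P.mean(0),.03],loss='soft_l1',f_scale=.001)
        print(len(q),'centre',f.x.round(4),'rms',np.sqrt(np.mean(f.fun**2)).round(4))
E
python3 - <<'E'
from ring import *
W=load('wrist'); print((-W['R'].T@W['t']).round(3))
ring(W,.023,(230,10,375,140))
E
```

```text
[0.565 0.201 0.311]
206 centre [0.582  0.2314 0.0323] rms 0.0003
173 centre [0.5815 0.2304 0.0271] rms 0.0003
```

```bash
python3 -c "from h import *;need([.5817,.231,.26],1.484)"
```

```text
{'p': [0.5588, 0.1322, 0.3435], 'yaw': np.float64(1.4792), 'F': [0.3, 0.5, -0.2], 'op': 0.0854, 't': 19.87, 'travel': [4.02, 0.55, 3.34], 'roll': np.float64(-0.05)}
```

```bash
python3 -m pendant '[{"travel":[0.8,0.11,0.4],"roll":0,"grip":0},{"travel":[0.8,0.11,0.6],"roll":0,"grip":0},{"travel":[0.8,0.11,0.6],"roll":0,"grip":0},{"travel":[0.8,0.11,0.6],"roll":0,"grip":0},{"travel":[0.8,0.11,0.6],"roll":0,"grip":0},{"travel":[0,0,0.5],"roll":0,"grip":0},{"travel":[0,0,0],"roll":0,"grip":0},{"travel":[0,0,0],"roll":0,"grip":0}]' 60
python3 - <<'E'
from ring import *
need([.5817,.231,.173],1.484)
s=snap('wrist','w10'); print(fproj(s,[.5817,.231,.023]).round(1))
try: ring(s,.023,(180,60,390,330))
except Exception as e: print(e)
E
```

```text
t: 20.53
position: [0.5816, 0.23, 0.2607]
eef_rot: [0.739, 0.674, -0.001, 0.0]
wrist_force: [0.2, 0.8, -0.0]
opening: 0.0856
grip_force: 0.0
{'p': [0.5816, 0.23, 0.2607], 'yaw': np.float64(1.4789), 'F': [0.2, 0.8, -0.0], 'op': 0.0856, 't': 20.53, 'travel': [0.05, 0.0, 3.51], 'roll': np.float64(-0.05)}
[286.5 213.2]
273 centre [0.5823 0.2334 0.0326] rms 0.0005
216 centre [0.5826 0.2363 0.0254] rms 0.0006
```

```bash
python3 -m pendant '[{"travel":[0.08,0.02,0.6],"roll":0,"grip":0},{"travel":[0,0,0.7],"roll":0,"grip":0},{"travel":[0,0,0.7],"roll":0,"grip":0},{"travel":[0,0,0.7],"roll":0,"grip":0},{"travel":[0,0,0.5],"roll":0,"grip":0},{"travel":[0,0,0.28],"roll":0,"grip":0},{"travel":[0,0,0],"roll":0,"grip":0}]' 60
python3 -c "from h import *;need([.582,.232,.173],1.484)"
```

```text
t: 21.17
position: [0.582, 0.2331, 0.1727]
eef_rot: [0.738, 0.674, -0.001, -0.0]
wrist_force: [-0.6, 0.5, 0.6]
opening: 0.0848
grip_force: 0.0
{'p': [0.582, 0.2331, 0.1727], 'yaw': np.float64(1.48), 'F': [-0.6, 0.5, 0.6], 'op': 0.0848, 't': 21.17, 'travel': [-0.04, 0.01, -0.01], 'roll': np.float64(-0.04)}
```

```bash
python3 -m pendant '[{"travel":[0,0,0],"roll":0,"grip":0.5},{"travel":[0,0,0],"roll":0,"grip":0.5},{"travel":[0,0,0],"roll":0,"grip":0.5},{"travel":[0,0,0],"roll":0,"grip":0.5},{"travel":[0,0,0],"roll":0,"grip":0.5}]' 50
python3 -c "from h import *;need()"
```

```text
t: 21.58
position: [0.5831, 0.2337, 0.1757]
eef_rot: [0.738, 0.674, 0.001, 0.0]
wrist_force: [-0.4, -0.8, 5.9]
opening: 0.0645
grip_force: 55.0
{'p': [0.5831, 0.2337, 0.1757], 'yaw': np.float64(1.4805), 'F': [-0.4, -0.8, 5.9], 'op': 0.0645, 't': 21.58}
```

```bash
python3 -m pendant '[{"travel":[0,0,-0.3],"roll":0,"grip":0.5},{"travel":[0,0,-0.8],"roll":0,"grip":0.5},{"travel":[0,0,-1],"roll":0,"grip":0.5},{"travel":[0,0,-1],"roll":0,"grip":0.5},{"travel":[0,0,-1],"roll":0,"grip":0.5},{"travel":[0,0,-1],"roll":0,"grip":0.5},{"travel":[0,0,-1],"roll":0,"grip":0.5},{"travel":[0,0,-1],"roll":0,"grip":0.5}]' 50
python3 -m pendant '[{"travel":[-0.5,0,0],"roll":0,"grip":0.5},{"travel":[-1,0,0],"roll":0,"grip":0.5},{"travel":[-1,0.1,0],"roll":0,"grip":0.5},{"travel":[-1,0.2,0],"roll":0,"grip":0.5},{"travel":[-1,0.2,0],"roll":0,"grip":0.5},{"travel":[-0.5,0.2,0],"roll":0,"grip":0.5},{"travel":[0,0,0],"roll":0,"grip":0.5},{"travel":[0,0,0],"roll":0,"grip":0.5}]' 50
python3 - <<'E'
from ring import *
o=manip.get_obs(); need([.636,-.091,.345],1.48)
s=snap('wrist','w11'); zt=o['position'][2]-.1757+.023
for z in(zt,): 
    try: ring(s,z,(180,100,390,400))
    except Exception as e: print(e)
T=snap('top','t11'); S=snap('scene','s11')
# mandrel: grey disc tops. print gray patch near mandrel as contour candidates
for nm,s in(('top',T),('scene',S)):
    p=proj(s,[.636,-.091,.142]); q=proj(s,[.636,-.091,.01]); print(nm,p.round(1),q.round(1))
    h=cv2.cvtColor(s['frame'],cv2.COLOR_BGR2HSV).astype(int)
    m=(h[...,1]<75).astype(np.uint8); k=np.zeros_like(m); x,y=map(int,(p+q)/2); k[y-40:y+45,x-32:x+32]=m[y-40:y+45,x-32:x+32]
    n,l,st,c=cv2.connectedComponentsWithStats(k); i=l[int(p[1]),int(p[0])]; print(i,st[i].tolist() if i else 0,c[i])
    for r in range(st[i][1],st[i][1]+st[i][3],3):
        w=np.where(l[r]==i)[0]; print(r,w.min(),w.max(),end='; ')
    print()
E
```

```text
t: 22.25
position: [0.5821, 0.2336, 0.3536]
eef_rot: [0.738, 0.675, 0.0, 0.0]
wrist_force: [0.7, -0.4, -0.6]
opening: 0.0641
grip_force: 55.6
t: 22.92
position: [0.5887, 0.1074, 0.3515]
eef_rot: [0.739, 0.674, 0.0, -0.0]
wrist_force: [-0.2, 0.3, -1.3]
opening: 0.0644
grip_force: 55.6
{'p': [0.5887, 0.1074, 0.3515], 'yaw': np.float64(1.4794), 'F': [-0.2, 0.3, -1.3], 'op': 0.0644, 't': 22.92, 'travel': [-7.73, 2.61, 0.26], 'roll': np.float64(-0.01)}
471 centre [0.5888 0.1085 0.033 ] rms 0.001
350 centre [0.5896 0.1129 0.0232] rms 0.0011
top [299.6 160.1] [297.5 171. ]
1 [283, 155, 30, 32, 725] [298.06344828 170.8662069 ]
155 297 303; 158 292 306; 161 288 308; 164 286 311; 167 284 312; 170 284 312; 173 284 312; 176 284 312; 179 285 310; 182 288 308; 185 292 303; 
scene [312.8 250.3] [310.1 282.2]
2 [290, 247, 40, 56, 1066] [309.23733583 274.13789869]
247 308 315; 250 305 319; 253 303 321; 256 303 321; 259 301 322; 262 300 322; 265 299 322; 268 298 323; 271 296 323; 274 294 325; 277 292 327; 280 291 328; 283 290 329; 286 290 329; 289 291 329; 292 292 328; 295 294 326; 298 297 323; 301 303 317;
```

```bash
python3 -m pendant '[{"travel":[-0.9,0.37,0],"roll":0,"grip":0.5},{"travel":[-1,0.37,0],"roll":0,"grip":0.5},{"travel":[-1,0.37,0],"roll":0,"grip":0.5},{"travel":[-1,0.37,0],"roll":0,"grip":0.5},{"travel":[-1,0.37,0],"roll":0,"grip":0.5},{"travel":[-1,0.37,0],"roll":0,"grip":0.5},{"travel":[-1,0.37,0],"roll":0,"grip":0.5},{"travel":[-1,0.34,0],"roll":0,"grip":0.5}]' 50
python3 -m pendant '[{"travel":[-1,0,0],"roll":0,"grip":0.5},{"travel":[-1,0,0],"roll":0,"grip":0.5},{"travel":[-1,0,0],"roll":0,"grip":0.5},{"travel":[-0.8,0,0],"roll":0,"grip":0.5},{"travel":[0,0,0],"roll":0,"grip":0.5},{"travel":[0,0,0],"roll":0,"grip":0.5},{"travel":[0,0,0],"roll":0,"grip":0.5}]' 50
cat > meas.py <<'E'
from h import *
from scipy.optimize import least_squares
def brass(s,roi=(180,120,400,400)):
    h=cv2.cvtColor(s['frame'],cv2.COLOR_BGR2HSV).astype(int); m=((h[...,0]>15)&(h[...,0]<40)&(h[...,1]>80)).astype(np.uint8); k=np.zeros_like(m); x0,y0,x1,y1=roi; k[y0:y1,x0:x1]=m[y0:y1,x0:x1]
    n,l,st,c=cv2.connectedComponentsWithStats(k); i=1+np.argmax(st[1:,4]); print('brass',st[i].tolist())
    cs,_=cv2.findContours((l==i).astype(np.uint8),cv2.RETR_CCOMP,cv2.CHAIN_APPROX_NONE); cs=sorted(cs,key=len)[::-1]
    return cs
def ringfit(s,z,cs,p0,ax):
    cam=-s['R'].T@s['t']; A,B=[np.array([fonz(s,*p[0],z)[:2] for p in q]) for q in cs[:2]]
    A=A[(A-p0)@ax<-.012]; B=B[(B-p0)@ax>.008]
    f=least_squares(lambda c:np.r_[np.hypot(*(A-c[:2]).T)-.033,np.hypot(*(B-c[:2]).T)-.0285],p0,loss='soft_l1',f_scale=.0007)
    print('ring',f.x.round(4),'n',len(A),len(B),'rms',np.sqrt(np.mean(f.fun**2)).round(4)); return f.x
E
python3 - <<'E'
from meas import *
o=manip.get_obs(); need()
s=snap('wrist','w12'); R=Ro.from_quat(o['eef_rot']).as_matrix(); p0=o['position'][:2]
cs=brass(s); print([len(c) for c in cs[:4]])
for dz in(-.004,0,.004): ringfit(s,o['position'][2]-.1757+.023+dz,cs,p0,R[:2,0])
g=cv2.cvtColor(s['frame'],cv2.COLOR_BGR2HSV); 
for z,r in((.142,.0215),(.112,.027),(.01,.05)): 
    c=fproj(s,[.635,-.0925,z]); e=fproj(s,[.635+r,-.0925,z]); print(z,c.round(1),np.hypot(*(e-c)).round(1))
c=fproj(s,[.635,-.0925,.142]); x,y=map(int,c)
print('row V',g[y,x-70:x+71:4,2].tolist()); print('row S',g[y,x-70:x+71:4,1].tolist()); print('col V',g[max(y-90,0):y+91:4,x,2].tolist()); print('col S',g[max(y-90,0):y+91:4,x,1].tolist())
E
```

```text
t: 23.73
position: [0.6445, -0.095, 0.3512]
eef_rot: [0.737, 0.676, 0.0, -0.0]
wrist_force: [-0.1, 0.6, -1.3]
opening: 0.0639
grip_force: 55.6
t: 24.32
position: [0.6359, -0.1883, 0.351]
eef_rot: [0.737, 0.675, 0.0, -0.001]
wrist_force: [-0.2, 0.1, -2.2]
opening: 0.0645
grip_force: 55.6
{'p': [0.6359, -0.1883, 0.351], 'yaw': np.float64(1.483), 'F': [-0.2, 0.1, -2.2], 'op': 0.0645, 't': 24.32}
brass [180, 193, 184, 146, 10506]
[693, 311, 72, 59]
ring [ 0.6349 -0.1909] n 261 148 rms 0.0041
ring [ 0.6347 -0.1885] n 246 158 rms 0.0039
ring [ 0.634  -0.1864] n 227 167 rms 0.004
0.142 [268.9  61.8] 40.0
0.112 [271.4  69.3] 43.0
0.01 [276.3  84.1] 53.2
row V [185, 187, 182, 184, 178, 179, 174, 180, 192, 169, 170, 180, 180, 195, 199, 208, 212, 213, 211, 212, 213, 211, 204, 193, 184, 180, 171, 164, 144, 192, 201, 119, 201, 195, 194, 188]
row S [138, 131, 139, 136, 142, 135, 141, 136, 134, 109, 24, 23, 21, 22, 21, 18, 16, 13, 12, 11, 16, 19, 19, 21, 22, 21, 21, 23, 23, 17, 18, 47, 132, 135, 133, 137]
col V [202, 202, 199, 197, 198, 198, 199, 198, 196, 176, 185, 189, 198, 203, 209, 212, 212, 213, 211, 201, 181, 172, 162, 153, 149, 146, 135, 140, 127, 89, 85, 69, 37, 42, 42, 90, 90, 89]
col S [134, 133, 133, 135, 131, 135, 132, 135, 134, 23, 21, 22, 21, 19, 20, 16, 12, 11, 16, 18, 18, 22, 24, 22, 22, 24, 28, 24, 28, 23, 24, 26, 28, 24, 43, 130, 153, 138]
```

Run:
```python
from meas import *
o=manip.get_obs(); s=load('wrist'); R=Ro.from_quat(o['eef_rot']).as_matrix(); p=o['position']
cam=-s['R'].T@s['t']; print('cam in tool',(R.T@(cam-p)).round(4), 'cam',cam.round(3))
h=cv2.cvtColor(s['frame'],cv2.COLOR_BGR2HSV).astype(int); m=(h[...,1]<70).astype(np.uint8); k=np.zeros_like(m); k[5:165,190:370]=m[5:165,190:370]
n,l,st,c=cv2.connectedComponentsWithStats(k); i=l[75,272]; print(st[i].tolist(),c[i].round(1))
for r in range(st[i][1],st[i][1]+st[i][3],6):
    w=np.where(l[r]==i)[0]; print(r,w.min(),w.max(),end='; ')
print()
cs,_=cv2.findContours((l==i).astype(np.uint8),cv2.RETR_EXTERNAL,cv2.CHAIN_APPROX_NONE); q=max(cs,key=len)
A=np.array([fonz(s,*a[0],.01)[:2] for a in q])
f=least_squares(lambda c:np.hypot(*(A-c).T)-.05,A.mean(0),loss='soft_l1',f_scale=.0007); print('flange',f.x.round(4),np.median(abs(f.fun)).round(4))
# bright ring circles via Hough on V
g=cv2.GaussianBlur(s['frame'],(3,3),0); g=cv2.cvtColor(g,cv2.COLOR_BGR2GRAY)[0:170,190:370]
C=cv2.HoughCircles(g,cv2.HOUGH_GRADIENT,1,5,param1=80,param2=18,minRadius=18,maxRadius=60)
for u,v,r in C[0][:12]: print('circ',u+190,v,r)
```

```text
cam in tool [0.0659 0.0001 0.0318] cam [ 0.642 -0.122  0.319]
[227, 33, 104, 105, 8344] [278.2  86.3]
33 275 277; 39 254 294; 45 246 306; 51 241 314; 57 238 320; 63 234 323; 69 231 326; 75 229 328; 81 228 329; 87 228 329; 93 228 329; 99 229 328; 105 231 326; 111 234 324; 117 237 320; 123 242 315; 129 250 307; 135 262 296; 
flange [ 0.6365 -0.0934] 0.0012
circ 278.5 86.5 52.4
circ 275.5 73.5 41.3
circ 276.5 78.5 46.0
circ 282.5 89.5 48.2
circ 283.5 76.5 49.4
circ 274.5 68.5 36.1
circ 280.5 96.5 44.9
circ 273.5 89.5 47.2
circ 271.5 79.5 42.7
circ 268.5 62.5 44.9
circ 280.5 72.5 35.0
circ 275.5 94.5 43.8
```

Run:
```python
from meas import *
o=manip.get_obs(); s=load('wrist'); R0=Ro.from_quat(o['eef_rot']).as_matrix(); p=o['position']
Rt=s['R']@R0; ct=R0.T@(-s['R'].T@s['t']-p)
y=1.4794; R1=np.array([[np.cos(y),np.sin(y),0],[np.sin(y),-np.cos(y),0],[0,0,-1.]]); p1=np.array([.5887,.1074,.3515])
w=dict(frame=cv2.imread('pics/w11.png'),mtx=s['mtx'],R=Rt@R1.T); w['t']=-w['R']@(p1+R1@ct)
cs=brass(w,(180,100,390,400)); print([len(c) for c in cs[:4]])
for q in cs[:2]: print(cv2.boundingRect(q))
for dz in(-.004,-.002,0,.002,.004):
    c=ringfit(w,.3515-.1757+.023+dz,cs,p1[:2],R1[:2,0]); print(dz,'rel tool xy mm',((R1.T@np.r_[c-p1[:2],0])[:2]*1e3).round(1))
```

```text
brass [208, 193, 156, 146, 8445]
[471, 350, 4, 4]
(208, 193, 156, 146)
(226, 215, 122, 96)
ring [0.5885 0.1044] n 159 150 rms 0.0003
-0.004 rel tool xy mm [-3.   0.1]
ring [0.5886 0.1055] n 154 154 rms 0.0004
-0.002 rel tool xy mm [-1.9  0.1]
ring [0.5888 0.1066] n 150 164 rms 0.001
0 rel tool xy mm [-0.8  0.2]
ring [0.5893 0.1075] n 144 173 rms 0.0016
0.002 rel tool xy mm [0.2 0.6]
ring [0.59   0.1083] n 139 181 rms 0.0022
0.004 rel tool xy mm [1.  1.2]
```

```bash
python3 -c "from h import *;need([.6372,-.092,.3257],1.483)"
python3 -m pendant '[{"travel":[0.6,0,0],"roll":0,"grip":0.5},{"travel":[0.9,0,0],"roll":0,"grip":0.5},{"travel":[0.9,-0.15,0],"roll":0,"grip":0.5},{"travel":[0.9,-0.13,0],"roll":0,"grip":0.5},{"travel":[0.5,0,0],"roll":0,"grip":0.5},{"travel":[0,0,0],"roll":0,"grip":0.5},{"travel":[0,0,0],"roll":0,"grip":0.5}]' 50
python3 -c "from h import *;need([.6372,-.092,.3257],1.483)"
```

```text
{'p': [0.6359, -0.188, 0.3511], 'yaw': np.float64(1.4837), 'F': [1.3, -0.3, -0.8], 'op': 0.0645, 't': 24.37, 'travel': [3.83, -0.28, 1.02], 'roll': np.float64(0.01)}
t: 24.95
position: [0.6371, -0.0933, 0.3515]
eef_rot: [0.737, 0.676, 0.0, 0.0]
wrist_force: [0.8, 0.1, -1.2]
opening: 0.0643
grip_force: 55.6
{'p': [0.6371, -0.0933, 0.3515], 'yaw': np.float64(1.4838), 'F': [0.8, 0.1, -1.2], 'op': 0.0643, 't': 24.95, 'travel': [0.05, -0.0, 1.03], 'roll': np.float64(0.01)}
```

```bash
python3 -m pendant '[{"travel":[0.05,0,0.4],"roll":0,"grip":0.5},{"travel":[0,0,0.5],"roll":0,"grip":0.5},{"travel":[0,0,0.4],"roll":0,"grip":0.5},{"travel":[0,0,0.3],"roll":0,"grip":0.5},{"travel":[0,0,0],"roll":0,"grip":0.5},{"travel":[0,0,0],"roll":0,"grip":0.5}]' 50
python3 -m pendant '[{"travel":[0,0,0.15],"roll":0,"grip":0.5},{"travel":[0,0,0.15],"roll":0,"grip":0.5},{"travel":[0,0,0.05],"roll":0,"grip":0.5},{"travel":[0,0,0],"roll":0,"grip":0.5},{"travel":[0,0,0],"roll":0,"grip":0.5}]' 50
python3 - <<'E'
from meas import *
o=manip.get_obs(); need(); p=o['position']; R=Ro.from_quat(o['eef_rot']).as_matrix()
s=snap('wrist','w13'); cs=brass(s,(180,100,390,400)); 
for q in cs[:3]: print(len(q),cv2.boundingRect(q))
for dz in(-.004,-.003,-.002): c=ringfit(s,p[2]-.1757+.023+dz,cs,p[:2],R[:2,0])
x,y,w,hh=cv2.boundingRect(cs[0]); h=cv2.cvtColor(s['frame'],cv2.COLOR_BGR2HSV).astype(int)
print('mandrel top pred',fproj(s,[.637,-.0945,.142]).round(1), 'ring c pred',fproj(s,[*c,.142]).round(1))
for r in range(y,y+hh,8):
    print(r,' '.join('%d/%d'%(h[r,cx,1],h[r,cx,2]) for cx in range(x+8,x+w-4,10)))
E
```

```text
t: 25.45
position: [0.6366, -0.0942, 0.3106]
eef_rot: [0.738, 0.674, -0.001, -0.0]
wrist_force: [0.5, 0.5, -0.5]
opening: 0.0645
grip_force: 55.6
t: 25.87
position: [0.637, -0.0937, 0.3028]
eef_rot: [0.738, 0.675, 0.0, 0.0]
wrist_force: [0.2, 0.0, -2.5]
opening: 0.0641
grip_force: 55.6
{'p': [0.637, -0.0937, 0.3028], 'yaw': np.float64(1.481), 'F': [0.2, 0.0, -2.5], 'op': 0.0641, 't': 25.87}
brass [208, 194, 156, 150, 8888]
604 (208, 194, 156, 150)
343 (225, 214, 122, 98)
14 (220, 328, 7, 5)
ring [ 0.6355 -0.0969] n 317 148 rms 0.005
ring [ 0.6357 -0.0963] n 315 150 rms 0.0049
ring [ 0.6357 -0.0957] n 312 152 rms 0.0047
mandrel top pred [286.3 270. ] ring c pred [283.8 272.6]
194 151/128 144/124 5/50 16/79 38/73 21/62 88/67 101/73 90/68 25/62 27/85 24/73 14/55 142/126 145/128
202 141/132 141/128 8/62 20/91 149/70 134/78 142/77 140/82 129/77 148/69 158/68 32/89 13/58 141/128 150/126
210 146/133 141/132 17/61 124/76 131/80 144/110 147/109 140/106 136/111 137/108 141/83 138/70 13/60 143/128 143/127
218 133/204 144/149 135/72 138/100 149/103 103/79 38/60 24/64 23/67 96/80 161/95 163/97 13
[... 955 characters left out ...]
5/66 158/95
298 127/215 144/87 146/68 143/68 128/209 132/193 82/109 28/73 83/102 131/203 123/220 150/68 148/69 151/83 136/189
306 128/217 144/99 138/74 151/71 165/71 149/106 131/200 128/209 128/213 148/134 142/70 146/68 143/68 151/137 129/199
314 132/214 128/217 146/101 151/71 154/73 157/70 143/75 140/73 138/74 150/73 147/71 139/68 152/139 134/202 131/200
322 123/116 96/212 117/89 137/143 142/72 147/71 126/73 142/72 158/71 143/73 144/71 154/141 134/200 130/204 133/200
330 105/104 113/90 128/72 133/203 141/145 147/149 142/117 152/87 144/119 146/143 140/144 126/217 132/203 132/205 130/200
338 73/49 121/93 32/24 70/22 33/23 152/82 140/167 132/195 140/184 140/91 85/24 43/18 46/28 133/202 139/138
```

```bash
cat > rel.py <<'E'
from meas import *
def rel():
    o=manip.get_obs(); p=o['position']; R=Ro.from_quat(o['eef_rot']).as_matrix(); s=snap('wrist','w_%d'%int(o['t']*100))
    h=cv2.cvtColor(s['frame'],cv2.COLOR_BGR2HSV).astype(int); ax=R[:2,0]
    m=((h[...,1]<75)&(h[...,2]>55)).astype(np.uint8); k=np.zeros_like(m); k[215:330,225:350]=m[215:330,225:350]
    n,l,st,c=cv2.connectedComponentsWithStats(k); i=l[255,286]; cs,_=cv2.findContours((l==i).astype(np.uint8),cv2.RETR_EXTERNAL,cv2.CHAIN_APPROX_NONE)
    q=max(cs,key=len)[:,0]; q=q[q[:,1]>258]
    for z in(.137,.142):
        A=np.array([fonz(s,*a,z)[:2] for a in q]); f=least_squares(lambda c:np.hypot(*(A-c[:2]).T)-c[2],[*p[:2],.02],loss='soft_l1',f_scale=.0007)
        print('mandrel z',z,f.x.round(4),'tool mm',((R.T@np.r_[f.x[:2]-p[:2],0])[:2]*1e3).round(1),np.median(abs(f.fun)).round(5))
    b=((h[...,1]>80)).astype(np.uint8)
    # near inner top edge of ring: first brass->non-brass going down, per column
    hb=((h[...,0]>15)&(h[...,0]<40)&(h[...,1]>80)); E=[];O=[]
    for u in range(250,323,3):
        col=np.where(hb[195:225,u])[0]
        if len(col): E.append((u,195+col.max()+.5)); 
    for u in range(225,350,3):
        col=np.where(hb[300:350,u])[0]
        if len(col): O.append((u,300+col.max()+.5))
    print('O',O[::5],'E',E[::6])
    for zt in(.141,.143,.145,.147):
        z=zt+p[2]-.3007; A=np.array([fonz(s,*a,z)[:2] for a in E]); B=np.array([fonz(s,*a,z)[:2] for a in O])
        f=least_squares(lambda c:np.r_[np.hypot(*(A-c).T)-.0285,np.hypot(*(B-c).T)-.033],p[:2],loss='soft_l1',f_scale=.0007)
        print('ring ztop',round(z,4),'tool mm',((R.T@np.r_[f.x-p[:2],0])[:2]*1e3).round(1),'med',np.median(abs(f.fun[:len(A)])).round(5),np.median(abs(f.fun[len(A):])).round(5))
rel()
E
python3 rel.py
```

```text
mandrel z 0.137 [ 0.6368 -0.0929  0.0198] tool mm [ 0.8 -0.3] 0.00014
mandrel z 0.142 [ 0.637  -0.0905  0.0191] tool mm [ 3.2 -0.2] 0.00013
O [(225, np.float64(342.5)), (240, np.float64(335.5)), (255, np.float64(342.5)), (270, np.float64(344.5)), (285, np.float64(338.5)), (300, np.float64(336.5)), (315, np.float64(343.5)), (330, np.float64(325.5)), (345, np.float64(347.5))] E [(250, np.float64(224.5)), (268, np.float64(217.5)), (286, np.float64(215.5)), (304, np.float64(217.5)), (322, np.float64(224.5))]
ring ztop 0.1432 tool mm [-5.9 -0.2] med 0.00247 0.00525
ring ztop 0.1452 tool mm [-4.3 -0.3] med 0.00156 0.00504
ring ztop 0.1472 tool mm [-3.  -0.4] med 0.00083 0.00463
ring ztop 0.1492 tool mm [-2.  -0.6] med 0.00049 0.00384
```

Run:
```python
from meas import *
o=manip.get_obs(); need(); p=o['position']; R=Ro.from_quat(o['eef_rot']).as_matrix(); s=load('wrist')
h=cv2.cvtColor(s['frame'],cv2.COLOR_BGR2HSV).astype(int)
a=h[:,283:290].mean(1).round().astype(int)
for r in list(range(196,220))+list(range(296,345)): print(r,a[r].tolist(),end=' ')
print()
for z in(.142,.145,.147,.149): print(z,[(r,((R.T@(fonz(s,286,r,z)-p))[0]*1e3).round(1)) for r in(204,215.5,301,311,327,330,335,337)])
```

```text
{'p': [0.637, -0.0937, 0.3029], 'yaw': np.float64(1.4809), 'F': [0.7, -0.1, -0.7], 'op': 0.0642, 't': 25.97}
196 [20, 151, 72] 197 [19, 144, 75] 198 [20, 146, 74] 199 [19, 153, 74] 200 [20, 142, 73] 201 [20, 146, 75] 202 [20, 150, 75] 203 [20, 146, 75] 204 [20, 148, 76] 205 [20, 144, 84] 206 [21, 150, 96] 207 [19, 146, 108] 208 [20, 142, 110] 209 [20, 152, 107] 210 [20, 145, 108] 211 [20, 144, 105] 212 [20, 146, 103] 213 [20, 147, 101] 214 [20, 136, 95] 215 [18, 108, 85] 216 [15, 55, 71] 217 [17, 26, 67] 218 [19, 20, 65] 219 [11, 29, 71] 296 [14, 27, 81] 297 [13, 26, 77] 298 [12, 37, 81] 299 [12, 96, 118] 300 [14, 126, 168] 301 [15, 130, 199] 302 [15, 130, 210] 303 [15, 131, 210] 304 [15, 130, 210] 305 [15, 129, 210] 306 [15, 129, 210] 307 [15, 129, 209] 308 [15, 135, 193] 309 [15, 145, 147] 310 [17, 150, 88] 311 [21, 155, 71] 312 [20, 143, 73] 313 [20, 150, 71] 314 [19, 148, 73] 315 [19, 147, 73] 316 [20, 150, 72] 317 [20, 154, 72] 318 [19, 151, 71] 319 [20, 151, 74] 320 [19, 141, 72] 321 [20, 143, 74] 322 [20, 145, 73] 323 [20, 144, 73] 324 [20, 152, 73] 325 [20, 150, 74] 326 [19, 
[... 501 characters left out ...]
)), (335, np.float64(-38.0)), (337, np.float64(-39.3))]
0.145 [(204, np.float64(30.5)), (215.5, np.float64(25.6)), (301, np.float64(-15.4)), (311, np.float64(-21.0)), (327, np.float64(-30.5)), (330, np.float64(-32.4)), (335, np.float64(-35.6)), (337, np.float64(-36.9))]
0.147 [(204, np.float64(31.0)), (215.5, np.float64(26.2)), (301, np.float64(-14.1)), (311, np.float64(-19.7)), (327, np.float64(-29.0)), (330, np.float64(-30.8)), (335, np.float64(-34.0)), (337, np.float64(-35.2))]
0.149 [(204, np.float64(31.6)), (215.5, np.float64(26.9)), (301, np.float64(-12.8)), (311, np.float64(-18.3)), (327, np.float64(-27.5)), (330, np.float64(-29.3)), (335, np.float64(-32.3)), (337, np.float64(-33.6))]
```

```bash
python3 -m pendant '[{"travel":[-0.06,0,0.06],"roll":0,"grip":0.5},{"travel":[0,0,0],"roll":0,"grip":0.5},{"travel":[0,0,0],"roll":0,"grip":0.5}]' 50
python3 -m pendant '[{"travel":[-0.04,0,0],"roll":0,"grip":0.5},{"travel":[0,0,0],"roll":0,"grip":0.5}]' 50
python3 -m pendant '[{"travel":[-0.03,0,0],"roll":0,"grip":0.5},{"travel":[0,0,0],"roll":0,"grip":0.5}]' 50
```

```text
t: 26.22
position: [0.6367, -0.0954, 0.3012]
eef_rot: [0.738, 0.675, -0.0, 0.0]
wrist_force: [-0.1, 0.8, -1.6]
opening: 0.0644
grip_force: 55.6
t: 26.38
position: [0.6367, -0.0964, 0.3012]
eef_rot: [0.738, 0.675, -0.0, 0.0]
wrist_force: [0.2, -0.0, -1.1]
opening: 0.064
grip_force: 55.6
t: 26.55
position: [0.6366, -0.0971, 0.3013]
eef_rot: [0.738, 0.675, 0.0, 0.0]
wrist_force: [0.0, -0.2, -1.6]
opening: 0.0642
grip_force: 55.6
```

```bash
for i in 1; do
python3 -m pendant '[{"travel":[-0.03,0,0],"roll":0,"grip":0.5},{"travel":[0,0,0],"roll":0,"grip":0.5}]' 50 | sed -n '2p;4p'
python3 -m pendant '[{"travel":[-0.03,0,0],"roll":0,"grip":0.5},{"travel":[0,0,0],"roll":0,"grip":0.5}]' 50 | sed -n '2p;4p'
done
```

```text
position: [0.6365, -0.0979, 0.3012]
wrist_force: [-0.7, -0.1, -1.9]
position: [0.6365, -0.0986, 0.3012]
wrist_force: [-0.4, -0.1, -1.6]
```

```bash
python3 -m pendant '[{"travel":[-0.03,0,0],"roll":0,"grip":0.5},{"travel":[0,0,0],"roll":0,"grip":0.5}]' 50 | sed -n '2p;4p'
python3 -m pendant '[{"travel":[-0.03,0,0],"roll":0,"grip":0.5},{"travel":[0,0,0],"roll":0,"grip":0.5}]' 50 | sed -n '2p;4p'
```

```text
position: [0.6364, -0.0994, 0.3012]
wrist_force: [0.5, -0.2, -1.3]
position: [0.6363, -0.1001, 0.3012]
wrist_force: [-0.6, 0.6, -1.3]
```

```bash
python3 -m pendant '[{"travel":[-0.03,0,0],"roll":0,"grip":0.5},{"travel":[0,0,0],"roll":0,"grip":0.5}]' 50 | sed -n '2p;4p'
python3 -m pendant '[{"travel":[-0.03,0,0],"roll":0,"grip":0.5},{"travel":[0,0,0],"roll":0,"grip":0.5}]' 50 | sed -n '2p;4p'
python3 rel.py | grep mandrel
python3 - <<'E'
from meas import *
o=manip.get_obs(); p=o['position']; R=Ro.from_quat(o['eef_rot']).as_matrix(); s=load('wrist')
h=cv2.cvtColor(s['frame'],cv2.COLOR_BGR2HSV).astype(int); a=h[:,283:290].mean(1).round().astype(int)
print([(r,*a[r].tolist()) for r in list(range(202,222,2))+list(range(276,344,3))])
E
```

```text
position: [0.6363, -0.1007, 0.3012]
wrist_force: [0.2, -0.1, -2.0]
position: [0.6363, -0.101, 0.3011]
wrist_force: [0.2, 2.4, -0.5]
mandrel z 0.137 [ 0.6368 -0.0932  0.0198] tool mm [ 7.8 -0.2] 0.0001
mandrel z 0.142 [ 0.637  -0.091   0.0191] tool mm [10.  -0.2] 9e-05
[(202, 20, 152, 74), (204, 20, 153, 75), (206, 20, 152, 95), (208, 20, 150, 107), (210, 20, 147, 106), (212, 20, 148, 103), (214, 19, 132, 97), (216, 15, 45, 91), (218, 12, 25, 90), (220, 14, 26, 92), (276, 15, 28, 84), (279, 17, 25, 81), (282, 13, 26, 83), (285, 39, 24, 78), (288, 12, 50, 85), (291, 15, 128, 206), (294, 15, 130, 209), (297, 15, 129, 210), (300, 15, 131, 209), (303, 15, 130, 209), (306, 15, 129, 210), (309, 15, 146, 136), (312, 20, 140, 73), (315, 19, 155, 72), (318, 20, 146, 73), (321, 20, 151, 72), (324, 20, 149, 73), (327, 19, 147, 73), (330, 20, 146, 93), (333, 20, 143, 145), (336, 19, 143, 147), (339, 15, 135, 192), (342, 48, 87, 25)]
```

```bash
python3 -m pendant '[{"travel":[0.1,0,0],"roll":0,"grip":0.5},{"travel":[0.1,0,0],"roll":0,"grip":0.5},{"travel":[0.1,0,0],"roll":0,"grip":0.5},{"travel":[0.1,0,0],"roll":0,"grip":0.5},{"travel":[0.06,0,0],"roll":0,"grip":0.5},{"travel":[0,0,0],"roll":0,"grip":0.5},{"travel":[0,0,0],"roll":0,"grip":0.5}]' 50 | sed -n '2p;4p'
python3 -m pendant '[{"travel":[0.03,0,0],"roll":0,"grip":0.5},{"travel":[0,0,0],"roll":0,"grip":0.5}]' 50 | sed -n '2p;4p'
python3 -m pendant '[{"travel":[0.03,0,0],"roll":0,"grip":0.5},{"travel":[0,0,0],"roll":0,"grip":0.5}]' 50 | sed -n '2p;4p'
python3 -m pendant '[{"travel":[0.03,0,0],"roll":0,"grip":0.5},{"travel":[0,0,0],"roll":0,"grip":0.5}]' 50 | sed -n '2p;4p'
```

```text
position: [0.6373, -0.0899, 0.3012]
wrist_force: [0.0, 0.6, -1.8]
position: [0.6373, -0.0893, 0.3012]
wrist_force: [0.3, -0.3, -2.0]
position: [0.6374, -0.0884, 0.3012]
wrist_force: [-0.3, -0.0, -1.2]
position: [0.6375, -0.0876, 0.3012]
wrist_force: [-1.0, 0.7, -0.9]
```

```bash
python3 -m pendant '[{"travel":[0.03,0,0],"roll":0,"grip":0.5},{"travel":[0,0,0],"roll":0,"grip":0.5}]' 50 | sed -n '2p;4p'
python3 -m pendant '[{"travel":[0.03,0,0],"roll":0,"grip":0.5},{"travel":[0,0,0],"roll":0,"grip":0.5}]' 50 | sed -n '2p;4p'
python3 -m pendant '[{"travel":[0.03,0,0],"roll":0,"grip":0.5},{"travel":[0,0,0],"roll":0,"grip":0.5}]' 50 | sed -n '2p;4p'
```

```text
position: [0.6376, -0.0868, 0.3012]
wrist_force: [0.0, 0.3, -0.9]
position: [0.6376, -0.0864, 0.3012]
wrist_force: [-0.3, -0.6, -2.0]
position: [0.6376, -0.0861, 0.3012]
wrist_force: [0.5, -2.9, -2.6]
```

```bash
python3 -m pendant '[{"travel":[0.03,0,0],"roll":0,"grip":0.5},{"travel":[0,0,0],"roll":0,"grip":0.5}]' 50 | sed -n '2p;4p'
python3 -m pendant '[{"travel":[0.03,0,0],"roll":0,"grip":0.5},{"travel":[0,0,0],"roll":0,"grip":0.5}]' 50 | sed -n '2p;4p'
```

```text
position: [0.6376, -0.0859, 0.3012]
wrist_force: [0.1, -4.1, -3.7]
position: [0.6376, -0.0857, 0.3012]
wrist_force: [0.6, -6.7, -2.8]
```

```bash
python3 -m pendant '[{"travel":[-0.12,0,0],"roll":0,"grip":0.5},{"travel":[-0.12,0,0],"roll":0,"grip":0.5},{"travel":[-0.1,0,0],"roll":0,"grip":0.5},{"travel":[0,0,0],"roll":0,"grip":0.5},{"travel":[0,0,0],"roll":0,"grip":0.5}]' 50
python3 -c "from h import *;need([.637,-.0937,.28],1.483)"
```

```text
t: 29.93
position: [0.6371, -0.0922, 0.3013]
eef_rot: [0.738, 0.675, 0.0, -0.0]
wrist_force: [-0.4, 0.6, -0.5]
opening: 0.0643
grip_force: 56.1
{'p': [0.6371, -0.0922, 0.3013], 'yaw': np.float64(1.4809), 'F': [-0.4, 0.6, -0.5], 'op': 0.0643, 't': 29.93, 'travel': [-0.06, 0.0, 0.85], 'roll': np.float64(-0.02)}
```

```bash
python3 -m pendant '[{"travel":[-0.06,0,0.15],"roll":0,"grip":0.5},{"travel":[0,0,0.15],"roll":0,"grip":0.5},{"travel":[0,0,0.1],"roll":0,"grip":0.5},{"travel":[0,0,0],"roll":0,"grip":0.5},{"travel":[0,0,0],"roll":0,"grip":0.5}]' 50 | sed -n '2p;4p'
python3 -m pendant '[{"travel":[0,0,0.1],"roll":0,"grip":0.5},{"travel":[0,0,0],"roll":0,"grip":0.5}]' 50 | sed -n '2p;4p'
python3 -m pendant '[{"travel":[0,0,0.1],"roll":0,"grip":0.5},{"travel":[0,0,0],"roll":0,"grip":0.5}]' 50 | sed -n '2p;4p'
```

```text
position: [0.6368, -0.0938, 0.2908]
wrist_force: [-0.9, -0.2, -1.1]
position: [0.6368, -0.0939, 0.2884]
wrist_force: [-0.1, 0.0, -0.9]
position: [0.6368, -0.0939, 0.2858]
wrist_force: [-0.8, -0.8, -1.2]
```

```bash
python3 -m pendant '[{"travel":[0,0,0.1],"roll":0,"grip":0.5},{"travel":[0,0,0],"roll":0,"grip":0.5}]' 50 | sed -n '2p;4p'
python3 -m pendant '[{"travel":[0,0,0.06],"roll":0,"grip":0.5},{"travel":[0,0,0],"roll":0,"grip":0.5}]' 50 | sed -n '2p;4p'
```

```text
position: [0.6368, -0.0939, 0.2833]
wrist_force: [0.2, 0.9, -1.0]
position: [0.6368, -0.0939, 0.2819]
wrist_force: [-0.2, -0.2, -0.8]
```

```bash
python3 -m pendant '[{"travel":[0,0,0.08],"roll":0,"grip":0.5},{"travel":[0,0,0],"roll":0,"grip":0.5}]' 50 | sed -n '2p;4p'
python3 -m pendant '[{"travel":[0,0,0.08],"roll":0,"grip":0.5},{"travel":[0,0,0],"roll":0,"grip":0.5}]' 50 | sed -n '2p;4p'
python3 -m pendant '[{"travel":[0,0,0.1],"roll":0,"grip":0.5},{"travel":[0,0,0],"roll":0,"grip":0.5}]' 50 | sed -n '2p;4p'
```

```text
position: [0.6368, -0.0939, 0.2799]
wrist_force: [-0.3, 1.1, -0.9]
position: [0.6368, -0.0939, 0.2779]
wrist_force: [0.0, 0.2, -0.9]
position: [0.6368, -0.0939, 0.2753]
wrist_force: [-0.5, 0.3, -2.0]
```

```bash
python3 -m pendant '[{"travel":[0,0,0.15],"roll":0,"grip":0.5},{"travel":[0,0,0.15],"roll":0,"grip":0.5},{"travel":[0,0,0],"roll":0,"grip":0.5}]' 50 | sed -n '2p;4p'
python3 -m pendant '[{"travel":[0,0,0.15],"roll":0,"grip":0.5},{"travel":[0,0,0.12],"roll":0,"grip":0.5},{"travel":[0,0,0],"roll":0,"grip":0.5},{"travel":[0,0,0],"roll":0,"grip":0.5}]' 50 | sed -n '2p;4p'
```

```text
position: [0.6365, -0.0938, 0.2672]
wrist_force: [0.2, -0.4, -1.7]
position: [0.6368, -0.094, 0.2612]
wrist_force: [0.5, -0.2, -0.8]
```

```bash
python3 -m pendant '[{"travel":[0,0,0.06],"roll":0,"grip":0.5},{"travel":[0,0,0],"roll":0,"grip":0.5}]' 50 | sed -n '2p;4p'
python3 -m pendant '[{"travel":[0,0,0.05],"roll":0,"grip":0.5},{"travel":[0,0,0],"roll":0,"grip":0.5}]' 50 | sed -n '2p;4p'
```

```text
position: [0.6369, -0.094, 0.2599]
wrist_force: [-0.0, 0.4, -1.3]
position: [0.6369, -0.0939, 0.2586]
wrist_force: [0.2, -0.4, -1.9]
```

```bash
python3 -m pendant '[{"travel":[0,0,0.05],"roll":0,"grip":0.5},{"travel":[0,0,0],"roll":0,"grip":0.5}]' 50 | sed -n '2p;4p'
python3 -m pendant '[{"travel":[0,0,0.04],"roll":0,"grip":0.5},{"travel":[0,0,0],"roll":0,"grip":0.5}]' 50 | sed -n '2p;4p'
python3 -m pendant '[{"travel":[0,0,0.04],"roll":0,"grip":0.5},{"travel":[0,0,0],"roll":0,"grip":0.5}]' 50 | sed -n '2p;4p'
```

```text
position: [0.6368, -0.094, 0.2573]
wrist_force: [-0.5, 0.3, -1.6]
position: [0.6369, -0.0939, 0.2563]
wrist_force: [0.1, -0.5, -2.0]
position: [0.6368, -0.0939, 0.2553]
wrist_force: [-0.1, -0.1, -0.6]
```

```bash
python3 -m pendant '[{"travel":[0,0,0.03],"roll":0,"grip":0.5},{"travel":[0,0,0],"roll":0,"grip":0.5}]' 50 | sed -n '2p;4p'
python3 -m pendant '[{"travel":[0,0,0.03],"roll":0,"grip":0.5},{"travel":[0,0,0],"roll":0,"grip":0.5}]' 50 | sed -n '2p;4p'
```

```text
position: [0.6369, -0.0939, 0.2546]
wrist_force: [-0.2, 0.6, -1.5]
position: [0.6369, -0.0939, 0.2538]
wrist_force: [-0.8, 0.1, -0.4]
```

```bash
python3 -m pendant '[{"travel":[0,0,0.03],"roll":0,"grip":0.5},{"travel":[0,0,0],"roll":0,"grip":0.5}]' 50 | sed -n '2p;4p'
python3 -m pendant '[{"travel":[0,0,0.03],"roll":0,"grip":0.5},{"travel":[0,0,0],"roll":0,"grip":0.5}]' 50 | sed -n '2p;4p'
```

```text
position: [0.6368, -0.094, 0.2531]
wrist_force: [0.4, -0.1, -1.0]
position: [0.637, -0.094, 0.2527]
wrist_force: [-1.2, 1.4, 1.6]
```

```bash
python3 -m pendant '[{"travel":[0,0,0.02],"roll":0,"grip":0.5},{"travel":[0,0,0],"roll":0,"grip":0.5}]' 40 | sed -n '2p;4p'
python3 -m pendant '[{"travel":[0,0,0],"roll":0,"grip":0.18},{"travel":[0,0,0],"roll":0,"grip":0.1},{"travel":[0,0,0],"roll":0,"grip":0},{"travel":[0,0,0],"roll":0,"grip":0}]' 20
python3 -m pendant '[{"travel":[0,0,-0.4],"roll":0,"grip":0},{"travel":[0,0,-1],"roll":0,"grip":0},{"travel":[0,0,-1],"roll":0,"grip":0},{"travel":[0,0,-1],"roll":0,"grip":0},{"travel":[0,0,-1],"roll":0,"grip":0},{"travel":[0,0,0],"roll":0,"grip":0}]' 20
python3 -m pendant '[{"travel":[-1,0,-0.3],"roll":0,"grip":0},{"travel":[-1,0,-0.3],"roll":0,"grip":0},{"travel":[-1,0,0],"roll":0,"grip":0},{"travel":[-0.8,0,0],"roll":0,"grip":0},{"travel":[0,0,0],"roll":0,"grip":0},{"travel":[0,0,0],"roll":0,"grip":0}]' 20
python3 - <<'E'
from ring import *
need(); s=snap('wrist','w20'); S=snap('scene','s20'); T=snap('top','t20')
u,v=fproj(s,[.6365,-.0945,.1]); print('pred',u,v)
try: ring(s,.1,(200,5,370,150),(17,40))
except Exception as e: print(e)
h=cv2.cvtColor(S['frame'],cv2.COLOR_BGR2HSV).astype(int)
for z in(.078,.085,.09,.095,.1,.105): 
    p=proj(S,[.6365,-.0945,z]); r=int(round(p[1])); row=h[r+8,int(p[0])-24:int(p[0])+25:4]; print(z,p.round(0),row[:,0].tolist(),row[:,1].tolist())
E
python3 lid.py
```

```text
position: [0.6369, -0.094, 0.2527]
wrist_force: [-2.3, 0.2, 6.5]
t: 34.1
position: [0.6369, -0.094, 0.2519]
eef_rot: [0.738, 0.675, -0.0, 0.0]
wrist_force: [-0.2, 0.6, -0.7]
opening: 0.0854
grip_force: 0.0
t: 34.6
position: [0.6385, -0.095, 0.368]
eef_rot: [0.738, 0.674, 0.003, 0.003]
wrist_force: [0.8, -0.2, 0.1]
opening: 0.0852
grip_force: 0.0
t: 35.1
position: [0.6278, -0.1902, 0.3774]
eef_rot: [0.739, 0.674, -0.0, 0.0]
wrist_force: [-0.9, 1.0, -0.5]
opening: 0.0853
grip_force: 0.0
{'p': [0.6278, -0.1902, 0.3774], 'yaw': np.float64(1.4779), 'F': [-0.9, 1.0, -0.5], 'op': 0.0853, 't': 35.1}
pred 285.67244779588043 74.6382476665651
248 centre [ 0.637  -0.0957  0.0325] rms 0.0003
213 centre [ 0.6368 -0.0946  0.0285] rms 0.0006
0.078 [311. 268.] [12, 12, 15, 9, 13, 14, 19, 18, 16, 14, 13, 15, 14] [167, 154, 39, 72, 55, 149, 163, 164, 162, 126, 55, 150, 154]
0.085 [311. 266.] [12, 12, 12, 12, 14, 10, 19, 19, 21, 16, 12, 15, 14] [158, 164, 50, 68, 52, 133, 153, 151, 154, 160, 123, 150, 155]
0.09 [311. 265.] [12, 12, 13, 15, 12, 12, 17, 17, 19, 16, 14, 15, 14] [162, 162, 42, 127, 66, 144,
[... 313 characters left out ...]
61.] [12, 13, 12, 16, 11, 10, 10, 9, 10, 19, 15, 15, 15] [164, 161, 158, 153, 61, 127, 125, 105, 58, 155, 152, 150, 149]
scene [(np.float64(1.0), np.float64(1.75), np.float64(1.0), np.float64(0.0)), (np.float64(1.0), np.float64(1.8), np.float64(1.0), np.float64(0.0)), (np.float64(1.0), np.float64(1.85), np.float64(1.0), np.float64(0.0)), (np.float64(1.0), np.float64(1.9), np.float64(1.0), np.float64(0.0))]
top [(np.float64(0.96), np.float64(0.15), np.float64(0.96), np.float64(0.0)), (np.float64(0.96), np.float64(0.2), np.float64(0.96), np.float64(0.0)), (np.float64(1.0), np.float64(0.0), np.float64(1.0), np.float64(0.0)), (np.float64(1.0), np.float64(0.05), np.float64(1.0), np.float64(0.0))]
```

Run:
```python
from h import *
S=load('scene');T=load('top')
h=cv2.cvtColor(S['frame'],cv2.COLOR_BGR2HSV).astype(int); print('inside box (ring spot, scene)',[h[tuple(proj(S,[.577+a,.21+b,.043]).round().astype(int)[::-1])].tolist() for a,b in((0,0),(.03,0),(-.03,0),(0,.03))])
a=cv2.imread('pics/top0.png'); d=cv2.absdiff(a,T['frame']).max(2)
for n,X,r in(('block',(.444,.139,.025),.035),('jar',(.711,.11,.06),.028),('clamp',(.382,-.082,.02),.03),('ffile',(.52,-.28,.04),.03),('rfile',(.55,-.27,.04),.03),('hammer',(.5,-.48,.01),.03)):
    p=proj(T,X).round().astype(int); k=int(r*467/1.43); print(n,np.median(d[p[1]-k:p[1]+k,p[0]-k:p[0]+k]), (d[p[1]-k:p[1]+k,p[0]-k:p[0]+k]>60).mean().round(2))
```

```text
inside box (ring spot, scene) [[9, 21, 156], [11, 22, 163], [9, 21, 161], [7, 20, 162]]
block 91.0 0.56
jar 11.0 0.0
clamp 110.0 0.77
ffile 10.0 0.0
rfile 10.0 0.0
hammer 10.0 0.0
```

Run:
```python
from h import *
S=load('scene');T=load('top');a=cv2.imread('pics/scene0.png')
for nm,f,s in(('s0',a,S),('s20',S['frame'],S),('t0',cv2.imread('pics/top0.png'),T),('t20',T['frame'],T)):
    p=proj(s,[.444,.139,.025]).round().astype(int); h=cv2.cvtColor(f,cv2.COLOR_BGR2HSV); m=np.zeros(h.shape[:2],np.uint8); m[p[1]-20:p[1]+20,p[0]-20:p[0]+20]=(h[...,1]<90)[p[1]-20:p[1]+20,p[0]-20:p[0]+20]
    M=cv2.moments(m,True); print(nm,p,M['m00'],(round(M['m10']/max(M['m00'],1),1),round(M['m01']/max(M['m00'],1),1)),h[p[1],p[0]].tolist())
for nm in('scene0','s20'):
    h=cv2.cvtColor(cv2.imread(f'pics/{nm}.png'),cv2.COLOR_BGR2HSV); 
    for X in((.402,-.144,.02),(.382,-.082,.024),(.363,-.021,.02)): p=proj(S,X).round().astype(int); print(nm,p,h[p[1],p[0]].tolist())
```

```text
s0 [295 186] 440.0 (294.0, 188.1) [9, 35, 191]
s20 [295 186] 1455.0 (292.7, 185.2) [165, 11, 47]
t0 [224 231] 458.0 (222.7, 230.6) [12, 25, 200]
t20 [224 231] 1018.0 (224.7, 236.6) [98, 50, 61]
scene0 [219 250] [16, 132, 189]
scene0 [228 229] [14, 56, 191]
scene0 [236 212] [14, 124, 80]
s20 [219 250] [17, 126, 216]
s20 [228 229] [11, 76, 118]
s20 [236 212] [13, 147, 52]
```

```bash
python3 -c "
from rig import manip
print(manip.finish_job())"
```

```text
the job is handed in; nothing more can be done
None
```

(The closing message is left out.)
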